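# Disinfect the used massage heads

### The job

Disinfect the used massage heads that stand on the blue mat: put all of them into the well of the disinfection unit, lower its cover gently until fully shut, then press the foot pedal down to its stop, hold it there for two seconds and let it come up; never press the pedal while the cover is open. Then raise the cover gently to its open stop, stand all the heads stem up on the floor of the steel tray, and finally lower the cover gently until fully shut again. Do not disturb the bottle, the jar or the cup.

Things in the scene. Friction and masses are not known exactly. Their poses are not given: they have to be found in the camera images.
- disc_mid (a point): middle of a massage head, 70 mm tall, 0.13 kg: black pad (a round pad of 64 mm diameter), 22 mm thick, at the bottom, and a round grey stem, 24 mm diameter, on it (22 to 70 mm above the underside), good to grasp. This point is on the stem's axis, 35 mm above the underside; z points up the stem. Starts stem up on the mat. Not every head is present in every run (None if absent).
- square_mid (a point): middle of a massage head, 70 mm tall, 0.13 kg: black pad (a square pad of 50 x 50 mm), 22 mm thick, at the bottom, and a round grey stem, 24 mm diameter, on it (22 to 70 mm above the underside), good to grasp. This point is on the stem's axis, 35 mm above the underside; z points up the stem. Starts stem up on the mat. Not every head is present in every run (None if absent).
- lobed_mid (a point): middle of a massage head, 70 mm tall, 0.13 kg: black pad (a pad of three round lobes, 66 mm across at most), 22 mm thick, at the bottom, and a round grey stem, 24 mm diameter, on it (22 to 70 mm above the underside), good to grasp. This point is on the stem's axis, 35 mm above the underside; z points up the stem. Starts stem up on the mat. Not every head is present in every run (None if absent).
- oblong_mid (a point): middle of a massage head, 70 mm tall, 0.13 kg: black pad (an oblong pad of 64 x 36 mm (long along its x)), 22 mm thick, at the bottom, and a round grey stem, 24 mm diameter, on it (22 to 70 mm above the underside), good to grasp. This point is on the stem's axis, 35 mm above the underside; z points up the stem. Starts stem up on the mat. Not every head is present in every run (None if absent).
- well_floor (a point): centre of the floor of the disinfection unit's well. The unit is a fixed low white box, 180 mm (x) by 260 mm (y) and 48 mm high; walls 10 mm thick, well 160 x 240 mm, its floor 12 mm above the counter. x points from the front (robot side) to the hinge side, z up. Three heads stand in it in a row along y, 76 mm apart, and fit under the shut cover.
- cover (a joint): angle of the unit's domed amber see-through cover (180 x 260 mm, 45 mm high, about 0.28 kg), hinged along y at the far rim of the unit: 0 fully shut, grows as it is raised, stop at 1.65 (just past upright). A stiff friction hinge keeps it wherever it is left (it takes 1 to 3 N at the bar to move it). It starts open, at 1.45 to 1.65.
- cover_grip (a point): middle of the cover's round steel handle bar, 12 mm in diameter and 120 mm long, along the unit's y; 45 mm clear of the cover's front edge on two arms at its ends (72 mm above the counter when shut, about 275 mm when open). It turns with the cover, 226 mm from the hinge axis. The free gap between bar and cover is about 39 mm.
- cover_hinge (a point): middle of the cover's hinge axis, 48 mm above the counter, in the cover's own axes (y along the hinge axis); when shut the bar lies 225 mm along -x and 24 mm along z from it.
- pedal (a joint): angle of the foot pedal: 0 up (at rest), grows as it is pressed, stop at 0.20. A spring returns it; at the pressing point it takes about 5 N to start and about 15 N at the stop.
- pedal_pad (a point): pressing point on the top face of the foot pedal's rubber-faced steel pad (86 mm wide along y, 135 mm long), on its middle line, 105 mm from the hinge at the far (+x) end, 30 mm from the near edge; moves with the pad: about 58 mm above the counter when up, 21 mm lower at the stop. Its grey base, 160 x 100 mm, is fixed; x points towards the hinge end, y across.
- mat: fixed thin blue mat, 190 x 190 mm, 4 mm thick, where the used heads stand; origin at the centre of its underside
- tray_floor (a point): centre of the inner floor (4 mm above the counter) of the fixed square steel tray, 200 x 200 mm outside, inside 192 x 192 mm, rim 10 mm above its floor; x and y along its sides, z up. Four heads fit in a 2 by 2 pattern 84 mm apart.
- spray: bystander: white bottle, 60 mm diameter, 170 mm high; origin at the centre of its underside
- jar: bystander: white jar, 76 mm diameter, 85 mm high; origin at the centre of its underside
- cup: bystander: white cup, 76 mm diameter, 90 mm high; origin at the centre of its underside
Things that resemble listed ones, but are neither listed nor needed, are in the scene too. What is shaped like the part that bears pedal but purple is not meant. What is shaped like the part that bears oblong_mid but turquoise is not meant.

How it is judged:
By the outcome, as a careful person would: the job done as asked, in the order asked, and still so for the second after the job is handed in, with the robot touching nothing.
Of disc, square, lobed, oblong only 2 to 3 are there at a start; the rules pass over those that are not, and their reading is None.
At some moment in a run one of disc, square, lobed, oblong may be knocked a few centimetres aside while the robot is not near it.
It also fails if it takes over 210 s, if anything falls off the work surface, if the arm or the gripper's body presses on something with over 40 N, if the wrist force passes 120 N, or if a joint passes its speed limit or range.

### The arm

A 6-joint arm with a two-finger parallel gripper is mounted at the origin on the work surface. World frame = base frame: x ahead of the robot, y to its left, z up, the work surface at z = 0. Lengths are in m, angles in rad, forces in N, time in s.
With the tool pointing down it reaches from about 0.325 to 1 m from the base axis. Payload 5.1 kg.
Tool frame: the origin (TCP) lies at the very end of the fingers, on their centre line; the grasp point (between the pads) lies 19 mm behind it; z points along the fingers, y is the line along which they close (so a half turn about z gives the same grasp; the last joint's range is limited). The gripper opens to 85 mm and grips with 20 to 120 N. Pads are 22 mm wide; open, the fingers measure 114 mm over their backs; the gripper's body (76 mm by 85 mm) begins 54 mm behind the grasp point. The pads swing forward as they close: fully open they stand 13 mm farther back than shut.
Start: joints at [-1.429, 0.124, 1.65, -0, 1.367, -0.083], TCP at [0.145, -0.634, 0.231] pointing down, gripper open.
Joint ranges: [-2.61, 2.61], [-1.02, 2.33], [0.03, 2.71], [-1.35, 4.49], [0.32, 2.68], [-2.91, 2.91]. Speed limits (rad/s): [2.57, 2.57, 3.14, 3.14, 3.14, 3.14].

### API

Orientations are given as a unit quaternion [w, x, y, z].
In Python, from station import get_state, optics, hand_in gives the robot as it stands. The module is installed in compiled form; this text tells all that it offers.
- The arm moves only by the tool carry_out, never from a script. Its argument "plan" is a list of rows, each an object with "translation": the shift along the world's x, y, z scaled (see below), a list of three; "dr": the turn, a rotation vector about the world's x, y, z scaled (see below), a list of three. In form: [{"translation": [tx, ty, tz], "dr": [ax, ay, az]}, ...]. A call has 1 to 12 rows; each row is the pose to reach, as a shift and turn from the pose commanded when the call began; what a row does not reach only later rows make up. The controller multiplies each number of a shift by 250 mm and each number of a turn by pi/2 rad. A row lasts 1/12 s, in which the tool goes at most 41.7 mm and 7.16 degrees, less where a joint would pass 70% of its speed; a pose out of reach is approached as far as the arm can. A call with a number of a shift or a turn outside -1 to 1 is refused whole. A call with a gripper value outside its range is refused whole. "hand" is the closure, from -1 (fully open) to 1 (shut), set as the call begins (left out, the last holds). The fingers move at their own pace and stop on an object; the grip force is fixed at half the most. Time passes only in rows, so rows that repeat a pose let the fingers close. It gives the time, the measured TCP pose, the force, the opening and the grip force at its end, in the units of the state.
- get_state(): the state, without advancing time (a new reading comes with each control period).
- optics.grab_frame(name): name is "side" or "top"; returns (picture, depth): 400x640x3 uint8, red, green, blue; 400x640 float32, m along the optical axis (not along the pixel's ray), 0 where there is no reading.
- optics.get_calibration(name): a dict with "fovy" (degrees; the focal length in pixels is half the picture's height over the tangent of half this angle, whatever the lens; pixels are square), "cx", "cy" (the principal point, pixels), "extrinsics" (4x4, takes a point from world to camera coordinates). Camera axes: x right, y down, z forward; pixel columns grow to the right and rows downward; lengths in m; the calibration is good to about 2 mm. A picture is of the moment at which its call begins. get_calibration takes no time and is no camera call.
- hand_in(): hands the job in; it is judged then, once.
The state is a dict: "time": time; "joints": joint angles; "joint_velocities": joint speeds; "tau": joint torques, N m; "tool_pos": TCP position; "tcp_rot": TCP orientation; "wrist_force": force on the tool from outside, world axes, zero at the start; "ft_torque": the same for the moment, N m; "grip_width": finger opening in m; "grip_force": force on a finger pad.
Only numpy, scipy, OpenCV 4.12 (cv2) and the standard library are available. Lean on these libraries where they do the work, as an engineer would, in place of code of your own. Each camera call takes 0.05 s, during which the arm holds its last target. There are 200 camera calls.

## Working session

There is one attempt and no reset: what is moved stays moved. The work goes in short steps, Python scripts to look and compute and a tool call to move; the robot and the scene stay as the last step left them, time stands still between calls to the robot, and variables do not carry over. Pictures are saved under pics/ and viewed, at most 14 in all, crops included, and the job is handed in when it is done.

Besides the shell and the picture viewer there is one more tool, called after "Request:" in YAML: its name, and indented under it one key for each argument. carry_out: Moves the arm, as the interface text tells. Shifts and turns lie within -1 to 1; 1 stands for 250 mm of shift or pi/2 rad of turn. Its arguments: {"type":"object","properties":{"plan":{"type":"array"},"hand":{"type":"number"}},"required":["plan"]}

```bash
mkdir -p pics
cat > h.py <<'E'
import numpy as np, cv2
from station import get_state, optics, hand_in
def cal(n):
    c=optics.get_calibration(n); f=200/np.tan(np.radians(c['fovy'])/2); return f,c['cx'],c['cy'],np.array(c['extrinsics'])
def cloud(n,d):
    f,cx,cy,E=cal(n); v,u=np.mgrid[0:400,0:640]
    P=np.stack([(u-cx)/f*d,(v-cy)/f*d,d],-1); R,t=E[:3,:3],E[:3,3]
    W=(P-t)@R; W[d==0]=np.nan; return W
def grab(n,save=None):
    p,d=optics.grab_frame(n)
    if save: cv2.imwrite(f'pics/{save}.png',p[:,:,::-1])
    return p,d,cloud(n,d)
E
python3 - <<'E'
from h import *
for n in('top','side'):
    p,d,W=grab(n,n+'0'); np.savez(n+'0.npz',p=p,d=d,W=W); print(n,cal(n)[0],np.round(cal(n)[3],3).tolist())
print(get_state())
E
```

```text
top 363.0128324793764 [[-0.019, -1.0, 0.001, 0.016], [-0.996, 0.019, -0.085, 0.492], [0.085, -0.002, -0.996, 0.973], [0.0, 0.0, 0.0, 1.0]]
side 393.99809647042935 [[-0.878, -0.478, 0.002, 0.421], [-0.248, 0.453, -0.856, 0.209], [0.409, -0.752, -0.517, 1.178], [0.0, 0.0, 0.0, 1.0]]
{'time': 0.1, 'joints': array([-1.42857047e+00,  1.24441453e-01,  1.65150917e+00,  2.51405608e-05,
        1.36749622e+00, -8.26198854e-02]), 'joint_velocities': array([-0.00062614, -0.00116995, -0.00314042,  0.00030753, -0.00084381,
        0.00109541]), 'tau': array([ 4.06768959e-04, -4.24929607e+01, -3.66654432e+01, -1.64565859e-04,
        3.88612098e-03, -7.24313622e-06]), 'tool_pos': array([ 0.14481068, -0.63311279,  0.23019163]), 'tcp_rot': array([-9.27052524e-04,  9.93687061e-01,  1.12183620e-01, -1.53226008e-05]), 'wrist_force': array([-0.15207118, -0.42737013,  0.15344653]), 'ft_torque': array([-0.02342909,  0.01728895, -0.00908597]), 'grip_force': 0.0, 'grip_width': 0.08542834663012236}
```

View pics/top0.png

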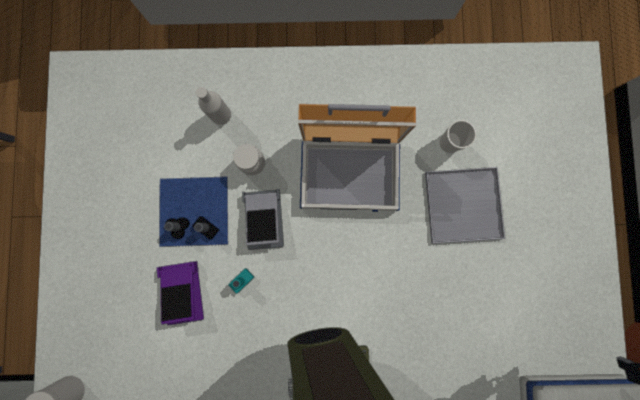

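View pics/side0.png

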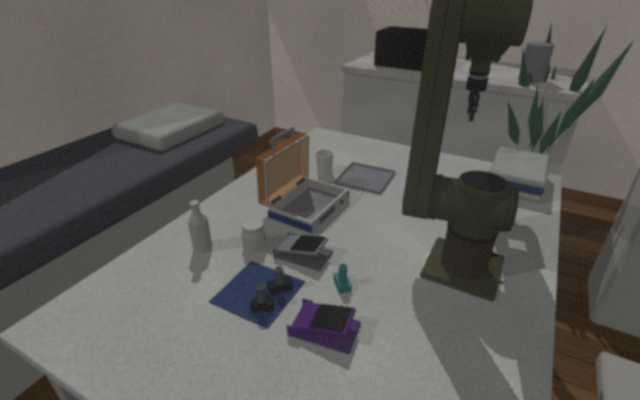

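Two heads stand on the mat: a lobed one near top (175,227) and a square or oblong one near (204,228). The unit is at (350,175), the tray at (463,205), the grey pedal at (262,218), and the cover is open.

Run:
```python
from h import *
z=np.load('top0.npz');p,W,d=z['p'],z['W'],z['d']
c=cv2.resize(p[165:255,150:290],None,fx=5,fy=5,interpolation=cv2.INTER_CUBIC);c=np.clip(c.astype(float)*2,0,255).astype('uint8')
cv2.imwrite('pics/crop0.png',c[:,:,::-1])
def at(u,v): return np.round(np.nanmedian(W[v-1:v+2,u-1:u+2].reshape(-1,3),0),3)
for nm,u,v in [('floor well',350,175),('tray',463,205),('pedal pad',261,225),('bar',358,109),('jar',248,158),('cup',460,133),('spray',207,97),('mat',190,195),('counter',350,250)]: print(nm,at(u,v))
def rng(nm,m): 
    q=W[m]; print(nm,m.sum(),np.round(np.nanpercentile(q,[1,50,99],axis=0),3).tolist())
vv,uu=np.mgrid[0:400,0:640]
box=lambda a,b,c,e:(uu>=a)&(uu<b)&(vv>=c)&(vv<e)
H=W[...,2]
for nm,b in [('heads',box(155,232,175,250))]:
    m=b&(H>.055); n,l,s,ce=cv2.connectedComponentsWithStats(m.astype('uint8'))
    for i in range(1,n):
        if s[i,4]>8: print(ce[i],s[i,4]); rng('stem',l==i)
m=b&(H>.012)&(H<.035)
n,l,s,ce=cv2.connectedComponentsWithStats(m.astype('uint8'))
for i in range(1,n):
    if s[i,4]>15: print(ce[i],s[i,4]); rng('pad',l==i)
def rect(nm,m):
    q=W[m][:,:2].astype('float32'); r=cv2.minAreaRect(q[~np.isnan(q[:,0])]); print(nm,r)
k=np.ones((3,3),'uint8')
def big(m):
    n,l,s,_=cv2.connectedComponentsWithStats(m.astype('uint8')); return l==1+np.argmax(s[1:,4])
rect('unit rim',big(box(295,405,138,215)&(H>.040)&(H<.056)))
rect('tray',big(box(415,510,160,250)&(H>.008)&(H<.025)))
rect('well',big(box(300,402,140,212)&(H>.004)&(H<.02)))
mm=big(box(235,290,180,255)&(H>.010)); rect('pedal all',mm); rng('pedal',mm)
mm=big(box(235,290,180,255)&(p.max(-1)<40)&(H>.02)); rect('pedal pad',mm); rng('pad',mm)
mm=big(box(325,395,100,117)&(H>.24)); rng('bar',mm)
rng('cover',box(298,418,100,145)&(H>.2))
```

```text
floor well [ 0.566 -0.066  0.011]
tray [ 0.477 -0.379  0.003]
pedal pad [0.431 0.175 0.052]
bar [ 0.662 -0.066  0.276]
jar [0.604 0.203 0.082]
cup [ 0.675 -0.373  0.025]
spray [0.741 0.288 0.154]
mat [0.519 0.382 0.003]
counter [ 0.358 -0.061 -0.001]
[169.38636364 225.95454545] 88
stem 88 [[0.422, 0.401, 0.056], [0.432, 0.409, 0.071], [0.443, 0.423, 0.075]]
[199.13414634 226.97560976] 82
stem 82 [[0.418, 0.323, 0.057], [0.428, 0.332, 0.071], [0.439, 0.345, 0.075]]
[178.55952381 226.5       ] 252
pad 252 [[0.401, 0.382, 0.013], [0.435, 0.402, 0.024], [0.457, 0.438, 0.033]]
[206.67932489 227.47257384] 237
pad 237 [[0.399, 0.302, 0.013], [0.426, 0.324, 0.024], [0.458, 0.365, 0.032]]
unit rim ((0.5677267909049988, -0.06453549861907959), (0.2621544301509857, 0.19187217950820923), 87.44583129882812)
tray ((0.47807401418685913, -0.3807656764984131), (0.20013391971588135, 0.20248232781887054), 2.7723333835601807)
well ((0.5638408660888672, -0.06357312947511673), (0.2406289130449295, 0.15842248499393463), 87.40161895751953)
pedal all ((0.44864705204963684, 0.17623725533485413), (0.1592283844947815, 0.09984173625707626), 4.190954685211182)
pedal 1922 [[0.372, 0.128, 0.01], [0.447, 0.173, 0.045], [0.525, 0.226, 0.062]]
pedal pad ((0.431097149848938, 0.1753850281238556), (0.07931213080883026, 0.07265099138021469), 3.991124391555786)
pad 812 [[0.392, 0.14, 0.042], [0.43, 0.175, 0.053], [0.47, 0.211, 0.062]]
bar 402 [[0.66, -0.13, 0.244], [0.666, -0.068, 0.277], [0.674, -0.004, 0.28]]
cover 2408 [[0.641, -0.195, 0.222], [0.664, -0.066, 0.228], [0.692, 0.06, 0.28]]
```

View pics/crop0.png

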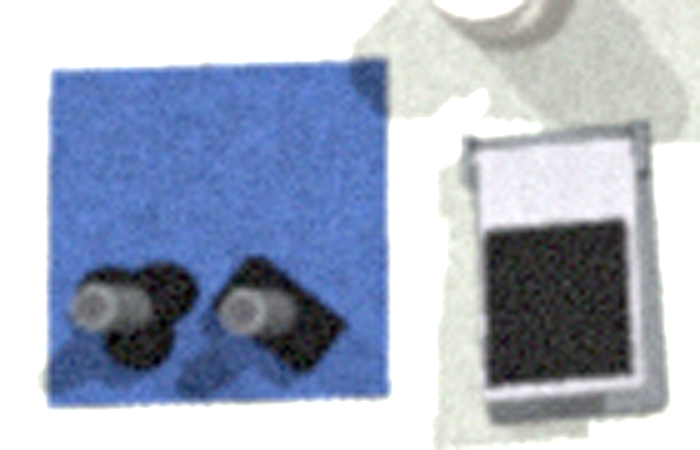

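Heads: lobed at about (0.4325,0.412) and oblong at (0.4285,0.334), its long side at about 53° to x. I'll now swing the arm over with the fingers closing along x.

Request:
carry_out:
  plan:
    - {"translation": [1,1,0],"dr": [0,0,0.83]}
    - {"translation": [1,1,0],"dr": [0,0,0.83]}
    - {"translation": [1,1,0],"dr": [0,0,0.83]}
    - {"translation": [1,1,0],"dr": [0,0,0.83]}
    - {"translation": [1,1,0],"dr": [0,0,0.83]}
    - {"translation": [1,1,0],"dr": [0,0,0.83]}
    - {"translation": [1,1,0],"dr": [0,0,0.83]}
    - {"translation": [1,1,0],"dr": [0,0,0.83]}
    - {"translation": [1,1,0],"dr": [0,0,0.83]}
    - {"translation": [1,1,0],"dr": [0,0,0.83]}
    - {"translation": [1,1,0],"dr": [0,0,0.83]}
    - {"translation": [1,1,0],"dr": [0,0,0.83]}
  hand: -1

```text
time: 1.1
tool_pos: [0.3951, -0.3828, 0.2308]
tcp_rot: [-0.0, 0.721, 0.693, 0.0]
wrist_force: [0.2, -0.3, -0.4]
grip_width: 0.0855
grip_force: 0.0
```

Request:
carry_out:
  plan:
    - {"translation": [0,1,0],"dr": [0,0,0]}
    - {"translation": [0,1,0],"dr": [0,0,0]}
    - {"translation": [0,1,0],"dr": [0,0,0]}
    - {"translation": [0,1,0],"dr": [0,0,0]}
    - {"translation": [0,1,0],"dr": [0,0,0]}
    - {"translation": [0,1,0],"dr": [0,0,0]}
    - {"translation": [0,1,0],"dr": [0,0,0]}
    - {"translation": [0,1,0],"dr": [0,0,0]}

```text
time: 1.77
tool_pos: [0.3948, -0.1321, 0.2312]
tcp_rot: [0.0, 0.721, 0.693, 0.0]
wrist_force: [-0.6, -1.2, -0.2]
grip_width: 0.0856
grip_force: 0.0
```

```bash
cat > heads.py <<'E'
from h import *
import sys
def heads(box,lo=.055,hi=.09):
    p,d,W=grab('top'); x0,x1,y0,y1=box
    with np.errstate(invalid='ignore'): m=(W[...,0]>x0)&(W[...,0]<x1)&(W[...,1]>y0)&(W[...,1]<y1)&(W[...,2]>lo)&(W[...,2]<hi)
    n,l,s,ce=cv2.connectedComponentsWithStats(m.astype('uint8'))
    for i in range(1,n):
        if s[i,4]>20: print(s[i,4],np.round(np.percentile(W[l==i],[2,98],axis=0),4).tolist(), np.round(np.percentile(W[l==i],[2,98],axis=0).mean(0),4))
E
python3 - <<'E'
from heads import *
s=get_state(); print(s['time'],s['tool_pos'],s['tcp_rot'],s['wrist_force'])
heads((.3,.65,.25,.5))
z=np.load('top0.npz');W=z['W'];p=z['p']
m=(p.max(-1)<45)&(W[...,0]>.38)&(W[...,0]<.48)&(W[...,1]>.13)&(W[...,1]<.22)&(W[...,2]>.03)
A=np.c_[W[m][:,:2],np.ones(m.sum())]; print('pedal plane',np.linalg.lstsq(A,W[m][:,2],rcond=None)[0], W[m].mean(0))
E
```

```text
1.7667 [ 0.3947528  -0.13206691  0.23123613] [3.41231520e-04 7.21069662e-01 6.92862487e-01 2.06907840e-05] [-0.60828529 -1.17230494 -0.19747066]
87 [[0.422, 0.4001, 0.057], [0.4427, 0.4219, 0.0751]] [0.4324 0.411  0.0661]
82 [[0.418, 0.3232, 0.0563], [0.4387, 0.3439, 0.0766]] [0.4283 0.3336 0.0664]
pedal plane [-0.22272008 -0.02058161  0.15191953] [0.43062924 0.17526373 0.05240254]
```

Request:
carry_out:
  plan:
    - {"translation": [0.13,1,0],"dr": [0,0,0]}
    - {"translation": [0.13,1,0],"dr": [0,0,0]}
    - {"translation": [0.13,1,0],"dr": [0,0,0]}
    - {"translation": [0.13,1,0],"dr": [0,0,0]}
    - {"translation": [0.13,1,0],"dr": [0,0,0]}
    - {"translation": [0.13,1,0],"dr": [0,0,0]}
    - {"translation": [0.13,1,0],"dr": [0,0,0]}

```text
time: 2.4
tool_pos: [0.4281, 0.1204, 0.2313]
tcp_rot: [-0.001, 0.721, 0.693, 0.001]
wrist_force: [0.5, -0.2, 1.1]
grip_width: 0.0856
grip_force: 0.0
```

Request:
carry_out:
  plan:
    - {"translation": [0,0.87,0],"dr": [0,0,0]}
    - {"translation": [0,0.87,0],"dr": [0,0,0]}
    - {"translation": [0,0.87,0],"dr": [0,0,0]}
    - {"translation": [0,0.87,0],"dr": [0,0,0]}
    - {"translation": [0,0.87,0],"dr": [0,0,0]}
    - {"translation": [0,0.87,-0.1],"dr": [0,0,0]}
    - {"translation": [0,0.87,-0.25],"dr": [0,0,0]}
    - {"translation": [0,0.87,-0.4],"dr": [0,0,0]}
    - {"translation": [0,0.87,-0.54],"dr": [0,0,0]}
    - {"translation": [0,0.87,-0.66],"dr": [0,0,0]}
    - {"translation": [0,0.87,-0.75],"dr": [0,0,0]}
    - {"translation": [0,0.87,-0.78],"dr": [0,0,0]}

```text
time: 3.4
tool_pos: [0.426, 0.3305, 0.0312]
tcp_rot: [-0.001, 0.723, 0.691, -0.004]
wrist_force: [-0.3, -0.2, -1.1]
grip_width: 0.0851
grip_force: 0.0
```

Request:
carry_out:
  plan:
    - {"translation": [0,0,0],"dr": [0,0,0]}
    - {"translation": [0,0,0],"dr": [0,0,0]}
    - {"translation": [0,0,0],"dr": [0,0,0]}
    - {"translation": [0,0,0],"dr": [0,0,0]}
    - {"translation": [0,0,0],"dr": [0,0,0]}
    - {"translation": [0,0,0],"dr": [0,0,0]}
    - {"translation": [0,0,0],"dr": [0,0,0]}
    - {"translation": [0,0,0],"dr": [0,0,0]}
  hand: 1

```text
time: 4.07
tool_pos: [0.4286, 0.3347, 0.0384]
tcp_rot: [0.0, 0.722, 0.692, 0.002]
wrist_force: [-0.1, -0.9, 5.9]
grip_width: 0.0223
grip_force: 58.9
```

Request:
carry_out:
  plan:
    - {"translation": [0,0,0.1],"dr": [0,0,0]}
    - {"translation": [0,0,0.22],"dr": [0,0,0]}
    - {"translation": [0,0,0.36],"dr": [0,0,0]}
    - {"translation": [0.02,-0.05,0.46],"dr": [0,0,0]}
    - {"translation": [0.06,-0.17,0.5],"dr": [0,0,0]}
    - {"translation": [0.1,-0.3,0.5],"dr": [0,0,0]}
    - {"translation": [0.14,-0.43,0.5],"dr": [0,0,0]}
    - {"translation": [0.18,-0.56,0.5],"dr": [0,0,0]}
    - {"translation": [0.22,-0.69,0.5],"dr": [0,0,0]}
    - {"translation": [0.25,-0.81,0.5],"dr": [0,0,0]}
    - {"translation": [0.27,-0.88,0.5],"dr": [0,0,0]}

```text
time: 4.98
tool_pos: [0.4949, 0.1113, 0.1611]
tcp_rot: [0.0, 0.722, 0.691, -0.0]
wrist_force: [-1.1, 0.6, -1.6]
grip_width: 0.0228
grip_force: 59.0
```

Request:
carry_out:
  plan:
    - {"translation": [0.03,-0.1,0],"dr": [0,0,0]}
    - {"translation": [0.07,-0.23,0],"dr": [0,0,0]}
    - {"translation": [0.11,-0.37,0],"dr": [0,0,0]}
    - {"translation": [0.15,-0.51,0],"dr": [0,0,0]}
    - {"translation": [0.2,-0.65,0],"dr": [0,0,0]}
    - {"translation": [0.24,-0.79,0],"dr": [0,0,0]}
    - {"translation": [0.27,-0.89,0],"dr": [0,0,0]}
    - {"translation": [0.27,-0.9,-0.04],"dr": [0,0,0]}
    - {"translation": [0.27,-0.9,-0.1],"dr": [0,0,0]}

```text
time: 5.73
tool_pos: [0.5635, -0.113, 0.1375]
tcp_rot: [0.001, 0.723, 0.691, 0.001]
wrist_force: [0.4, -0.0, -1.9]
grip_width: 0.0226
grip_force: 59.0
```

Request:
carry_out:
  plan:
    - {"translation": [0,0,-0.06],"dr": [0,0,0]}
    - {"translation": [0,0,-0.14],"dr": [0,0,0]}
    - {"translation": [0,0,-0.22],"dr": [0,0,0]}
    - {"translation": [0,0,-0.28],"dr": [0,0,0]}
    - {"translation": [0,0,-0.32],"dr": [0,0,0]}
    - {"translation": [0,0,-0.34],"dr": [0,0,0]}
    - {"translation": [0,0,-0.34],"dr": [0,0,0]}
    - {"translation": [0,0,-0.34],"dr": [0,0,0]}

```text
time: 6.4
tool_pos: [0.5626, -0.1109, 0.0517]
tcp_rot: [0.0, 0.722, 0.692, 0.0]
wrist_force: [-0.1, 0.3, -1.3]
grip_width: 0.0225
grip_force: 59.0
```

Request:
carry_out:
  plan:
    - {"translation": [0,0,-0.008],"dr": [0,0,0]}
    - {"translation": [0,0,-0.014],"dr": [0,0,0]}
    - {"translation": [0,0,-0.02],"dr": [0,0,0]}
    - {"translation": [0,0,-0.02],"dr": [0,0,0]}
    - {"translation": [0,0,-0.02],"dr": [0,0,0]}

```text
time: 6.82
tool_pos: [0.5625, -0.1112, 0.0465]
tcp_rot: [0.0, 0.722, 0.692, 0.0]
wrist_force: [-0.8, -0.5, -1.9]
grip_width: 0.0227
grip_force: 59.0
```

Request:
carry_out:
  plan:
    - {"translation": [0,0,-0.004],"dr": [0,0,0]}
    - {"translation": [0,0,-0.004],"dr": [0,0,0]}

```text
time: 6.98
tool_pos: [0.5625, -0.1113, 0.0464]
tcp_rot: [-0.0, 0.722, 0.692, -0.0]
wrist_force: [-3.2, -0.8, 4.5]
grip_width: 0.0229
grip_force: 59.7
```

Request:
carry_out:
  plan:
    - {"translation": [0,0,0],"dr": [0,0,0]}
    - {"translation": [0,0,0],"dr": [0,0,0]}
    - {"translation": [0,0,0],"dr": [0,0,0]}
    - {"translation": [0,0,0],"dr": [0,0,0]}
    - {"translation": [0,0,0],"dr": [0,0,0]}
    - {"translation": [0,0,0],"dr": [0,0,0]}
  hand: -1

```text
time: 7.48
tool_pos: [0.5624, -0.1111, 0.0452]
tcp_rot: [-0.0, 0.722, 0.692, 0.0]
wrist_force: [0.0, 0.1, 0.2]
grip_width: 0.0851
grip_force: 0.0
```

Request:
carry_out:
  plan:
    - {"translation": [0,0,0.08],"dr": [0,0,0]}
    - {"translation": [0,0,0.2],"dr": [0,0,0]}
    - {"translation": [0,0,0.34],"dr": [0,0,0]}
    - {"translation": [0,0,0.48],"dr": [0,0,0]}
    - {"translation": [-0.05,0.2,0.5],"dr": [0,0,0]}
    - {"translation": [-0.1,0.36,0.5],"dr": [0,0,0]}
    - {"translation": [-0.15,0.52,0.5],"dr": [0,0,0]}
    - {"translation": [-0.2,0.68,0.5],"dr": [0,0,0]}
    - {"translation": [-0.24,0.84,0.5],"dr": [0,0,0]}
    - {"translation": [-0.26,1,0.5],"dr": [0,0,0]}
    - {"translation": [-0.26,1,0.5],"dr": [0,0,0]}

```text
time: 8.4
tool_pos: [0.4959, 0.1434, 0.1705]
tcp_rot: [-0.001, 0.72, 0.694, 0.001]
wrist_force: [0.8, -0.1, 0.2]
grip_width: 0.0855
grip_force: 0.0
```

Run:
```python
from heads import *
heads((.3,.65,.25,.5)); print('well'); heads((.48,.645,-.18,.05),.06,.1)
```

```text
86 [[0.422, 0.4005, 0.0579], [0.4427, 0.4221, 0.0756]] [0.4324 0.4113 0.0668]
well
71 [[0.551, -0.1204, 0.0655], [0.5722, -0.1, 0.0831]] [ 0.5616 -0.1102  0.0743]
```

Request:
carry_out:
  plan:
    - {"translation": [-0.04,0.16,0],"dr": [0,0,0]}
    - {"translation": [-0.08,0.32,0],"dr": [0,0,0]}
    - {"translation": [-0.12,0.48,0],"dr": [0,0,0]}
    - {"translation": [-0.16,0.64,0],"dr": [0,0,0]}
    - {"translation": [-0.2,0.8,0],"dr": [0,0,0]}
    - {"translation": [-0.24,0.92,0],"dr": [0,0,0]}
    - {"translation": [-0.26,1,0],"dr": [0,0,0]}
    - {"translation": [-0.26,1,0],"dr": [0,0,0]}

```text
time: 9.17
tool_pos: [0.4325, 0.3907, 0.1702]
tcp_rot: [-0.0, 0.721, 0.693, 0.0]
wrist_force: [0.5, -0.6, -0.0]
grip_width: 0.0853
grip_force: 0.0
```

Request:
carry_out:
  plan:
    - {"translation": [0,0.09,0],"dr": [0,0,0]}
    - {"translation": [0,0.09,-0.05],"dr": [0,0,0]}
    - {"translation": [0,0.09,-0.15],"dr": [0,0,0]}
    - {"translation": [0,0.09,-0.26],"dr": [0,0,0]}
    - {"translation": [0,0.09,-0.37],"dr": [0,0,0]}
    - {"translation": [0,0.09,-0.46],"dr": [0,0,0]}
    - {"translation": [0,0.09,-0.51],"dr": [0,0,0]}
    - {"translation": [0,0.09,-0.53],"dr": [0,0,0]}
    - {"translation": [0,0.09,-0.53],"dr": [0,0,0]}
    - {"translation": [0,0.09,-0.53],"dr": [0,0,0]}

```text
time: 10.0
tool_pos: [0.4334, 0.4112, 0.0388]
tcp_rot: [0.0, 0.722, 0.692, 0.001]
wrist_force: [-0.1, 0.6, -0.2]
grip_width: 0.0853
grip_force: 0.0
```

Request:
carry_out:
  plan:
    - {"translation": [0,0,0],"dr": [0,0,0]}
    - {"translation": [0,0,0],"dr": [0,0,0]}
    - {"translation": [0,0,0],"dr": [0,0,0]}
    - {"translation": [0,0,0],"dr": [0,0,0]}
    - {"translation": [0,0,0],"dr": [0,0,0]}
    - {"translation": [0,0,0],"dr": [0,0,0]}
    - {"translation": [0,0,0],"dr": [0,0,0]}
    - {"translation": [0,0,0],"dr": [0,0,0]}
  hand: 1

```text
time: 10.67
tool_pos: [0.4326, 0.4118, 0.0386]
tcp_rot: [-0.0, 0.722, 0.692, 0.0]
wrist_force: [-1.2, -0.2, 5.1]
grip_width: 0.0227
grip_force: 58.8
```

Request:
carry_out:
  plan:
    - {"translation": [0,0,0.1],"dr": [0,0,0]}
    - {"translation": [0,0,0.22],"dr": [0,0,0]}
    - {"translation": [0,0,0.36],"dr": [0,0,0]}
    - {"translation": [0.02,-0.05,0.46],"dr": [0,0,0]}
    - {"translation": [0.06,-0.17,0.5],"dr": [0,0,0]}
    - {"translation": [0.1,-0.3,0.5],"dr": [0,0,0]}
    - {"translation": [0.14,-0.43,0.5],"dr": [0,0,0]}
    - {"translation": [0.18,-0.56,0.5],"dr": [0,0,0]}
    - {"translation": [0.22,-0.69,0.5],"dr": [0,0,0]}
    - {"translation": [0.25,-0.8,0.5],"dr": [0,0,0]}
    - {"translation": [0.27,-0.86,0.5],"dr": [0,0,0]}

```text
time: 11.58
tool_pos: [0.4997, 0.1934, 0.1617]
tcp_rot: [0.0, 0.723, 0.691, -0.001]
wrist_force: [1.7, 0.6, -1.7]
grip_width: 0.0224
grip_force: 58.9
```

Request:
carry_out:
  plan:
    - {"translation": [0.03,-0.1,0],"dr": [0,0,0]}
    - {"translation": [0.07,-0.23,0],"dr": [0,0,0]}
    - {"translation": [0.11,-0.37,0],"dr": [0,0,0]}
    - {"translation": [0.15,-0.51,0],"dr": [0,0,0]}
    - {"translation": [0.2,-0.65,0],"dr": [0,0,0]}
    - {"translation": [0.24,-0.77,0],"dr": [0,0,0]}
    - {"translation": [0.27,-0.85,0],"dr": [0,0,0]}
    - {"translation": [0.27,-0.865,-0.04],"dr": [0,0,0]}
    - {"translation": [0.27,-0.865,-0.1],"dr": [0,0,0]}

```text
time: 12.33
tool_pos: [0.5683, -0.0214, 0.1382]
tcp_rot: [0.001, 0.723, 0.691, 0.001]
wrist_force: [0.5, 0.0, -2.0]
grip_width: 0.0227
grip_force: 59.0
```

Request:
carry_out:
  plan:
    - {"translation": [0,0,-0.06],"dr": [0,0,0]}
    - {"translation": [0,0,-0.14],"dr": [0,0,0]}
    - {"translation": [0,0,-0.22],"dr": [0,0,0]}
    - {"translation": [0,0,-0.29],"dr": [0,0,0]}
    - {"translation": [0,0,-0.33],"dr": [0,0,0]}
    - {"translation": [0,0,-0.35],"dr": [0,0,0]}
    - {"translation": [0,0,-0.36],"dr": [0,0,0]}
    - {"translation": [0,0,-0.36],"dr": [0,0,0]}
    - {"translation": [0,0,-0.36],"dr": [0,0,0]}

```text
time: 13.08
tool_pos: [0.5682, -0.0199, 0.0488]
tcp_rot: [0.001, 0.722, 0.692, 0.001]
wrist_force: [0.3, -0.1, -1.4]
grip_width: 0.0227
grip_force: 59.3
```

Request:
carry_out:
  plan:
    - {"translation": [0,0,-0.006],"dr": [0,0,0]}
    - {"translation": [0,0,-0.011],"dr": [0,0,0]}
    - {"translation": [0,0,-0.011],"dr": [0,0,0]}

```text
time: 13.33
tool_pos: [0.5685, -0.02, 0.0466]
tcp_rot: [0.001, 0.722, 0.692, 0.001]
wrist_force: [-0.3, -0.2, 4.0]
grip_width: 0.0226
grip_force: 59.3
```

Request:
carry_out:
  plan:
    - {"translation": [0,0,0],"dr": [0,0,0]}
    - {"translation": [0,0,0],"dr": [0,0,0]}
    - {"translation": [0,0,0],"dr": [0,0,0]}
    - {"translation": [0,0,0],"dr": [0,0,0]}
    - {"translation": [0,0,0],"dr": [0,0,0]}
    - {"translation": [0,0,0],"dr": [0,0,0]}
  hand: -1

```text
time: 13.83
tool_pos: [0.5673, -0.0199, 0.045]
tcp_rot: [-0.0, 0.722, 0.692, -0.0]
wrist_force: [0.1, -0.6, -0.2]
grip_width: 0.0856
grip_force: 0.0
```

Request:
carry_out:
  plan:
    - {"translation": [0,0,0.1],"dr": [0,0,0]}
    - {"translation": [0,0,0.2],"dr": [0,0,0]}
    - {"translation": [0,0,0.34],"dr": [0,0,0]}
    - {"translation": [0,0,0.48],"dr": [0,0,0]}
    - {"translation": [0,0,0.62],"dr": [0,0,0]}
    - {"translation": [0,0,0.76],"dr": [0,0,0]}
    - {"translation": [0,0,0.88],"dr": [0,0,0]}
    - {"translation": [0,0,1],"dr": [0,0,0]}
    - {"translation": [0,0,1],"dr": [0,0,0]}

```text
time: 14.58
tool_pos: [0.5702, -0.0202, 0.3036]
tcp_rot: [0.005, 0.722, 0.692, 0.004]
wrist_force: [0.3, 0.2, 1.4]
grip_width: 0.0852
grip_force: 0.0
```

Run:
```python
from h import *
print(get_state()['tool_pos'])
for n in('top','side'):
    p,d,W=grab(n,n+'1')
    with np.errstate(invalid='ignore'): m=(W[...,2]>.262)&(W[...,2]<.295)&(W[...,0]>.62)&(W[...,0]<.72)&(abs(W[...,1]+.066)<.075)
    print(n,m.sum(),np.round(np.percentile(W[m],[2,50,98],axis=0),4).tolist())
    for y in(-.11,-.066,-.02):
        q=W[m&(abs(W[...,1]-y)<.015)]; print(y,len(q),q.mean(0) if len(q) else 0)
```

```text
[ 0.57018196 -0.02020677  0.30363347]Traceback (most recent call last):
  File "<stdin>", line 6, in <module>
    return _quantile_unchecked(
        a, q, axis, out, overwrite_input, method, keepdims, weights)
    return _ureduce(a,
                    func=_quantile_ureduce_func,
    ...<5 lines>...
                    overwrite_input=overwrite_input,
                    method=method)
    r = func(a, **kwargs)
    result = _quantile(arr,
                       quantiles=q,
    ...<2 lines>...
                       out=out,
                       weights=wgt)
    slices_having_nans = np.isnan(arr[-1, ...])
                                  ~~~^^^^^^^^^
IndexError: index -1 is out of bounds for axis 0 with size 0
```

Arm occludes the bar from above; use the initial frame and the side view.

Run:
```python
from h import *
def go(n,W):
    with np.errstate(invalid='ignore'): m=(W[...,2]>.262)&(W[...,2]<.295)&(W[...,0]>.62)&(W[...,0]<.72)&(abs(W[...,1]+.066)<.075)
    print(n,m.sum())
    for y in(-.11,-.066,-.02):
        q=W[m&(abs(W[...,1]-y)<.015)]; print(y,len(q),q.mean(0) if len(q) else 0, q.max(0) if len(q) else 0)
go('top0',np.load('top0.npz')['W']); go('side0',np.load('side0.npz')['W'])
go('side',grab('side')[2])
W=np.load('top0.npz')['W']
```

```text
top0 374
-0.11 86 [ 0.66430061 -0.11039844  0.27670895] [ 0.6704923  -0.09510738  0.28070155]
-0.066 88 [ 0.66530791 -0.06624599  0.27675086] [ 0.67069653 -0.05134288  0.28042608]
-0.02 93 [ 0.6681119  -0.01990735  0.27629131] [ 0.67459689 -0.00572647  0.28207052]
side0 106
-0.11 20 [ 0.65985151 -0.11146121  0.27708119] [ 0.66448652 -0.09625156  0.28206749]
-0.066 20 [ 0.66159019 -0.06488086  0.2780923 ] [ 0.66993522 -0.05179077  0.2828377 ]
-0.02 29 [ 0.66513678 -0.01784209  0.27627998] [ 0.67367908 -0.00541119  0.28223296]
side 101
-0.11 15 [ 0.65942642 -0.11093701  0.27604058] [ 0.66446754 -0.09605274  0.28125234]
-0.066 21 [ 0.66149166 -0.0655992   0.27766062] [ 0.66631885 -0.05160438  0.28154766]
-0.02 29 [ 0.66535803 -0.01480615  0.27547982] [ 0.67185548 -0.00519328  0.28205122]
```

Request:
carry_out:
  plan:
    - {"translation": [0,0,0.12],"dr": [0,0,0]}
    - {"translation": [0,-0.05,0.2],"dr": [0,0,0]}
    - {"translation": [0.1,-0.1,0.2],"dr": [0,0,0]}
    - {"translation": [0.2,-0.15,0.2],"dr": [0,0,0]}
    - {"translation": [0.3,-0.19,0.2],"dr": [0,0,0]}
    - {"translation": [0.37,-0.19,0.2],"dr": [0,0,0]}
    - {"translation": [0.39,-0.19,0.18],"dr": [0,0,0]}
    - {"translation": [0.39,-0.19,0.12],"dr": [0,0,0]}
    - {"translation": [0.39,-0.19,0.04],"dr": [0,0,0]}
    - {"translation": [0.39,-0.19,-0.06],"dr": [0,0,0]}
    - {"translation": [0.39,-0.19,-0.14],"dr": [0,0,0]}
    - {"translation": [0.39,-0.19,-0.17],"dr": [0,0,0]}

```text
time: 15.68
tool_pos: [0.6613, -0.0665, 0.2458]
tcp_rot: [-0.004, 0.722, 0.692, -0.003]
wrist_force: [-0.9, 0.8, -0.1]
grip_width: 0.0855
grip_force: 0.0
```

Request:
carry_out:
  plan:
    - {"translation": [0,0,0],"dr": [0,0,0]}
    - {"translation": [0,0,0],"dr": [0,0,0]}
    - {"translation": [0,0,0],"dr": [0,0,0]}

```text
time: 15.93
tool_pos: [0.6652, -0.0673, 0.2542]
tcp_rot: [0.001, 0.722, 0.692, 0.001]
wrist_force: [-0.2, -0.9, 0.1]
grip_width: 0.0854
grip_force: 0.0
```

Run:
```python
from h import *
print(get_state()['tool_pos']); p,d,W=grab('side','s2')
c=cv2.resize(p[100:260,220:420],None,fx=4,fy=3.75,interpolation=cv2.INTER_CUBIC); cv2.imwrite('pics/s2c.png',np.clip(c[:,:,::-1]*1.6,0,255))
```

```text
[ 0.66516482 -0.06734501  0.25415573][ WARN:0@1.253] global loadsave.cpp:1063 imwrite_ Unsupported depth image for selected encoder is fallbacked to CV_8U.
```

View pics/s2c.png

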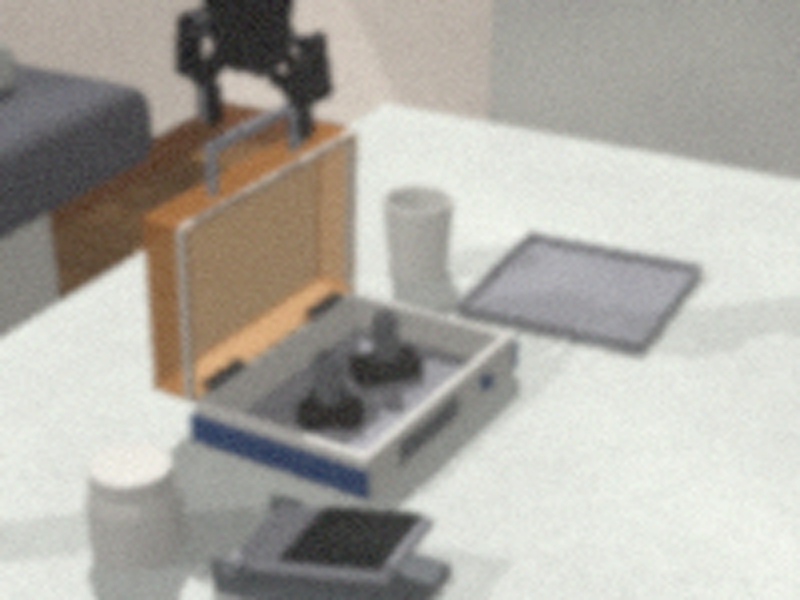

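The fingers straddle the bar at crop (250,120), and both heads stand upright in the well. Next I'll close the grip and work out the arc.

Request:
carry_out:
  plan:
    - {"translation": [0,0,0],"dr": [0,0,0]}
    - {"translation": [0,0,0],"dr": [0,0,0]}
    - {"translation": [0,0,0],"dr": [0,0,0]}
    - {"translation": [0,0,0],"dr": [0,0,0]}
    - {"translation": [0,0,0],"dr": [0,0,0]}
    - {"translation": [0,0,0],"dr": [0,0,0]}
    - {"translation": [0,0,0],"dr": [0,0,0]}
    - {"translation": [0,0,0],"dr": [0,0,0]}
    - {"translation": [0,0,0],"dr": [0,0,0]}
    - {"translation": [0,0,0],"dr": [0,0,0]}
  hand: 1

```text
time: 16.82
tool_pos: [0.6652, -0.0674, 0.2529]
tcp_rot: [0.0, 0.722, 0.692, 0.0]
wrist_force: [1.9, 0.7, 2.1]
grip_width: 0.0104
grip_force: 58.4
```

```bash
cat > arc.py <<'E'
from h import *
import json,sys
# arc.py phi_start phi_end ncalls : bar angle (deg above -x), 12 rows per call
def arc(a,b,n):
    ph=np.radians(np.linspace(a,b,12*n+1)); P=.226*np.c_[-np.cos(ph)*.999,np.cos(ph)*.044,np.sin(ph)]/.25
    for k in range(n):
        q=P[12*k+1:12*k+13]-P[12*k]; print(' '.join('[%.3f,%.3f,%.3f]'%tuple(r) for r in q))
if __name__=='__main__': arc(*map(float,sys.argv[1:3]),int(sys.argv[3]))
E
python3 arc.py 92.5 6.1 6; python3 -c "
from h import *
s=get_state();print(s['tool_pos'],s['grip_width'],s['wrist_force'])"
```

```text
[-0.019,0.001,0.001] [-0.038,0.002,0.001] [-0.057,0.002,0.001] [-0.076,0.003,0.000] [-0.095,0.004,-0.001] [-0.113,0.005,-0.002] [-0.132,0.006,-0.004] [-0.151,0.007,-0.006] [-0.170,0.007,-0.009] [-0.188,0.008,-0.012] [-0.207,0.009,-0.015] [-0.226,0.010,-0.019]
[-0.018,0.001,-0.004] [-0.037,0.002,-0.009] [-0.055,0.002,-0.013] [-0.073,0.003,-0.019] [-0.091,0.004,-0.024] [-0.109,0.005,-0.030] [-0.127,0.006,-0.037] [-0.145,0.006,-0.043] [-0.162,0.007,-0.051] [-0.180,0.008,-0.058] [-0.197,0.009,-0.066] [-0.214,0.009,-0.074]
[-0.017,0.001,-0.009] [-0.034,0.001,-0.017] [-0.050,0.002,-0.027] [-0.066,0.003,-0.036] [-0.082,0.004,-0.046] [-0.098,0.004,-0.057] [-0.114,0.005,-0.067] [-0.129,0.006,-0.078] [-0.145,0.006,-0.089] [-0.160,0.007,-0.101] [-0.174,0.008,-0.113] [-0.189,0.008,-0.125]
[-0.014,0.001,-0.012] [-0.028,0.001,-0.025] [-0.042,0.002,-0.038] [-0.055,0.002,-0.052] [-0.068,0.003,-0.065] [-0.081,0.004,-0.079] [-0.094,0.004,-0.093] [-0.106,0.005,-0.108] [-0.118,0.005,-0.123] [-0.129,0.006,-0.138] [-0.141,0.006,-0.153] [-0.152,0.007,-0.168]
[-0.011,0.000,-0.016] [-0.021,0.001,-0.032] [-0.031,0.001,-0.048] [-0.041,0.002,-0.064] [-0.050,0.002,-0.080] [-0.059,0.003,-0.097] [-0.068,0.003,-0.114] [-0.076,0.003,-0.131] [-0.084,0.004,-0.148] [-0.091,0.004,-0.165] [-0.098,0.004,-0.183] [-0.105,0.005,-0.201]
[-0.006,0.000,-0.018] [-0.013,0.001,-0.036] [-0.018,0.001,-0.054] [-0.023,0.001,-0.072] [-0.028,0.001,-0.090] [-0.033,0.001,-0.109] [-0.037,0.002,-0.127] [-0.041,0.002,-0.146] [-0.044,0.002,-0.164] [-0.047,0.002,-0.183] [-0.050,0.002,-0.202] [-0.052,0.002,-0.221]
[ 0.66517024 -0.06743297  0.25289485] 0.010428667770748763 [1.91749016 0.74018135 2.07395039]
```

Request:
carry_out:
  plan:
    - {"translation": [-0.019,0.001,0.001],"dr": [0,0,0]}
    - {"translation": [-0.038,0.002,0.001],"dr": [0,0,0]}
    - {"translation": [-0.057,0.002,0.001],"dr": [0,0,0]}
    - {"translation": [-0.076,0.003,0],"dr": [0,0,0]}
    - {"translation": [-0.095,0.004,-0.001],"dr": [0,0,0]}
    - {"translation": [-0.113,0.005,-0.002],"dr": [0,0,0]}
    - {"translation": [-0.132,0.006,-0.004],"dr": [0,0,0]}
    - {"translation": [-0.151,0.007,-0.006],"dr": [0,0,0]}
    - {"translation": [-0.17,0.007,-0.009],"dr": [0,0,0]}
    - {"translation": [-0.188,0.008,-0.012],"dr": [0,0,0]}
    - {"translation": [-0.207,0.009,-0.015],"dr": [0,0,0]}
    - {"translation": [-0.226,0.01,-0.019],"dr": [0,0,0]}

```text
time: 17.82
tool_pos: [0.6086, -0.0649, 0.25]
tcp_rot: [0.001, 0.722, 0.692, 0.001]
wrist_force: [3.4, 0.6, 8.1]
grip_width: 0.0101
grip_force: 59.3
```

Request:
carry_out:
  plan:
    - {"translation": [-0.018,0.001,-0.004],"dr": [0,0,0]}
    - {"translation": [-0.037,0.002,-0.009],"dr": [0,0,0]}
    - {"translation": [-0.055,0.002,-0.013],"dr": [0,0,0]}
    - {"translation": [-0.073,0.003,-0.019],"dr": [0,0,0]}
    - {"translation": [-0.091,0.004,-0.024],"dr": [0,0,0]}
    - {"translation": [-0.109,0.005,-0.03],"dr": [0,0,0]}
    - {"translation": [-0.127,0.006,-0.037],"dr": [0,0,0]}
    - {"translation": [-0.145,0.006,-0.043],"dr": [0,0,0]}
    - {"translation": [-0.162,0.007,-0.051],"dr": [0,0,0]}
    - {"translation": [-0.18,0.008,-0.058],"dr": [0,0,0]}
    - {"translation": [-0.197,0.009,-0.066],"dr": [0,0,0]}
    - {"translation": [-0.214,0.009,-0.074],"dr": [0,0,0]}

```text
time: 18.82
tool_pos: [0.5542, -0.0625, 0.2302]
tcp_rot: [-0.0, 0.722, 0.692, -0.0]
wrist_force: [-0.9, 1.2, 7.7]
grip_width: 0.0099
grip_force: 63.2
```

Request:
carry_out:
  plan:
    - {"translation": [-0.017,0.001,-0.009],"dr": [0,0,0]}
    - {"translation": [-0.034,0.001,-0.017],"dr": [0,0,0]}
    - {"translation": [-0.05,0.002,-0.027],"dr": [0,0,0]}
    - {"translation": [-0.066,0.003,-0.036],"dr": [0,0,0]}
    - {"translation": [-0.082,0.004,-0.046],"dr": [0,0,0]}
    - {"translation": [-0.098,0.004,-0.057],"dr": [0,0,0]}
    - {"translation": [-0.114,0.005,-0.067],"dr": [0,0,0]}
    - {"translation": [-0.129,0.006,-0.078],"dr": [0,0,0]}
    - {"translation": [-0.145,0.006,-0.089],"dr": [0,0,0]}
    - {"translation": [-0.16,0.007,-0.101],"dr": [0,0,0]}
    - {"translation": [-0.174,0.008,-0.113],"dr": [0,0,0]}
    - {"translation": [-0.189,0.008,-0.125],"dr": [0,0,0]}

```text
time: 19.82
tool_pos: [0.506, -0.0604, 0.1977]
tcp_rot: [-0.001, 0.722, 0.692, -0.001]
wrist_force: [-1.9, 1.9, 6.8]
grip_width: 0.0101
grip_force: 64.9
```

Request:
carry_out:
  plan:
    - {"translation": [-0.014,0.001,-0.012],"dr": [0,0,0]}
    - {"translation": [-0.028,0.001,-0.025],"dr": [0,0,0]}
    - {"translation": [-0.042,0.002,-0.038],"dr": [0,0,0]}
    - {"translation": [-0.055,0.002,-0.052],"dr": [0,0,0]}
    - {"translation": [-0.068,0.003,-0.065],"dr": [0,0,0]}
    - {"translation": [-0.081,0.004,-0.079],"dr": [0,0,0]}
    - {"translation": [-0.094,0.004,-0.093],"dr": [0,0,0]}
    - {"translation": [-0.106,0.005,-0.108],"dr": [0,0,0]}
    - {"translation": [-0.118,0.005,-0.123],"dr": [0,0,0]}
    - {"translation": [-0.129,0.006,-0.138],"dr": [0,0,0]}
    - {"translation": [-0.141,0.006,-0.153],"dr": [0,0,0]}
    - {"translation": [-0.152,0.007,-0.168],"dr": [0,0,0]}

```text
time: 20.82
tool_pos: [0.4679, -0.0587, 0.1551]
tcp_rot: [-0.002, 0.722, 0.692, -0.001]
wrist_force: [-3.3, 0.5, 6.9]
grip_width: 0.01
grip_force: 66.9
```

Request:
carry_out:
  plan:
    - {"translation": [-0.011,0,-0.016],"dr": [0,0,0]}
    - {"translation": [-0.021,0.001,-0.032],"dr": [0,0,0]}
    - {"translation": [-0.031,0.001,-0.048],"dr": [0,0,0]}
    - {"translation": [-0.041,0.002,-0.064],"dr": [0,0,0]}
    - {"translation": [-0.05,0.002,-0.08],"dr": [0,0,0]}
    - {"translation": [-0.059,0.003,-0.097],"dr": [0,0,0]}
    - {"translation": [-0.068,0.003,-0.114],"dr": [0,0,0]}
    - {"translation": [-0.076,0.003,-0.131],"dr": [0,0,0]}
    - {"translation": [-0.084,0.004,-0.148],"dr": [0,0,0]}
    - {"translation": [-0.091,0.004,-0.165],"dr": [0,0,0]}
    - {"translation": [-0.098,0.004,-0.183],"dr": [0,0,0]}
    - {"translation": [-0.105,0.005,-0.201],"dr": [0,0,0]}

```text
time: 21.82
tool_pos: [0.4413, -0.0574, 0.1045]
tcp_rot: [-0.002, 0.722, 0.692, -0.002]
wrist_force: [-8.2, 0.5, 7.0]
grip_width: 0.0102
grip_force: 68.9
```

Request:
carry_out:
  plan:
    - {"translation": [-0.007,0,-0.016],"dr": [0,0,0]}
    - {"translation": [-0.014,0.001,-0.032],"dr": [0,0,0]}
    - {"translation": [-0.021,0.001,-0.05],"dr": [0,0,0]}
    - {"translation": [-0.027,0.001,-0.068],"dr": [0,0,0]}
    - {"translation": [-0.032,0.001,-0.086],"dr": [0,0,0]}
    - {"translation": [-0.037,0.001,-0.104],"dr": [0,0,0]}
    - {"translation": [-0.041,0.002,-0.12],"dr": [0,0,0]}
    - {"translation": [-0.045,0.002,-0.136],"dr": [0,0,0]}
    - {"translation": [-0.048,0.002,-0.15],"dr": [0,0,0]}
    - {"translation": [-0.051,0.002,-0.164],"dr": [0,0,0]}
    - {"translation": [-0.054,0.002,-0.176],"dr": [0,0,0]}
    - {"translation": [-0.056,0.002,-0.186],"dr": [0,0,0]}

```text
time: 22.82
tool_pos: [0.4291, -0.0569, 0.0587]
tcp_rot: [-0.0, 0.722, 0.692, 0.0]
wrist_force: [-3.6, 2.8, 1.8]
grip_width: 0.0099
grip_force: 70.6
```

Request:
carry_out:
  plan:
    - {"translation": [-0.001,0,-0.006],"dr": [0,0,0]}
    - {"translation": [-0.001,0,-0.012],"dr": [0,0,0]}
    - {"translation": [-0.002,0,-0.018],"dr": [0,0,0]}
    - {"translation": [-0.002,0,-0.024],"dr": [0,0,0]}
    - {"translation": [-0.002,0,-0.028],"dr": [0,0,0]}
    - {"translation": [-0.002,0,-0.028],"dr": [0,0,0]}

```text
time: 23.32
tool_pos: [0.428, -0.0569, 0.0517]
tcp_rot: [-0.001, 0.722, 0.692, -0.001]
wrist_force: [-5.6, 2.5, 1.4]
grip_width: 0.0101
grip_force: 70.7
```

Request:
carry_out:
  plan:
    - {"translation": [0,0,-0.004],"dr": [0,0,0]}
    - {"translation": [0,0,-0.008],"dr": [0,0,0]}
    - {"translation": [0,0,-0.012],"dr": [0,0,0]}
    - {"translation": [0,0,-0.012],"dr": [0,0,0]}

```text
time: 23.65
tool_pos: [0.4276, -0.0569, 0.0486]
tcp_rot: [-0.001, 0.722, 0.692, -0.001]
wrist_force: [-6.8, 2.3, 2.8]
grip_width: 0.0099
grip_force: 70.7
```

Request:
carry_out:
  plan:
    - {"translation": [-0.002,0,-0.005],"dr": [0,0,0]}
    - {"translation": [-0.005,0,-0.01],"dr": [0,0,0]}
    - {"translation": [-0.008,0,-0.014],"dr": [0,0,0]}
    - {"translation": [-0.008,0,-0.014],"dr": [0,0,0]}

```text
time: 23.98
tool_pos: [0.4274, -0.0569, 0.0459]
tcp_rot: [0.0, 0.722, 0.692, 0.001]
wrist_force: [-2.5, 4.7, 2.3]
grip_width: 0.0099
grip_force: 70.5
```

Run:
```python
from h import *
print(get_state()['wrist_force'])
p,d,W=grab('side','s3')
c=cv2.resize(p[130:260,220:420],None,fx=4,fy=4,interpolation=cv2.INTER_CUBIC); cv2.imwrite('pics/s3c.png',np.clip(c[:,:,::-1]*1.6,0,255).astype('uint8'))
```

```text
[-2.53492816  4.66539263  2.27656741]
```

View pics/s3c.png

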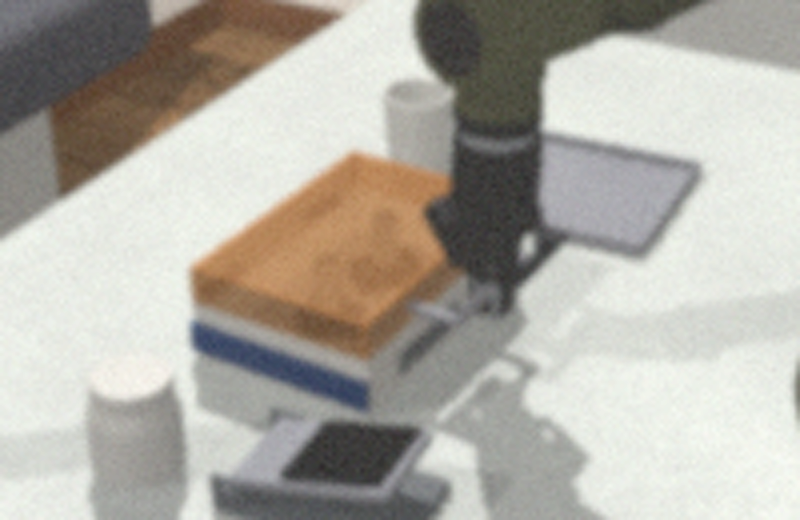

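Request:
carry_out:
  plan:
    - {"translation": [0,0,-0.006],"dr": [0,0,0]}
    - {"translation": [0,0,-0.012],"dr": [0,0,0]}
    - {"translation": [0,0,-0.018],"dr": [0,0,0]}
    - {"translation": [0,0,-0.024],"dr": [0,0,0]}
    - {"translation": [0,0,-0.024],"dr": [0,0,0]}

```text
time: 24.45
tool_pos: [0.4271, -0.0569, 0.0438]
tcp_rot: [-0.002, 0.722, 0.692, -0.001]
wrist_force: [-16.9, 7.7, 31.9]
grip_width: 0.0102
grip_force: 74.6
```

```bash
cat > cov.py <<'E'
from h import *
s=get_state(); print(s['tool_pos'],s['wrist_force'],s['ft_torque'])
for n in('top','side'):
    W=grab(n)[2]
    with np.errstate(invalid='ignore'): m=(W[...,2]>.075)&(W[...,2]<.115)&(W[...,0]>.485)&(W[...,0]<.65)&(W[...,1]>-.18)&(W[...,1]<.05)
    q=W[m]
    for _ in range(3):
        A=np.c_[q[:,:2],np.ones(len(q))]; c=np.linalg.lstsq(A,q[:,2],rcond=None)[0]; q=q[abs(A@c-q[:,2])<.006]
    print(n,len(q),c,[float(np.r_[x,-.065,1]@c) for x in(.485,.565,.645)])
E
python3 cov.py
```

```text
[ 0.42712435 -0.05693662  0.04375868] [-16.89402291   7.72532924  31.9221807 ] [ 1.18999509  2.78576903 -0.06000489]
top 5525 [ 0.00068406 -0.00131803  0.09057634] [0.09099377824369795, 0.09104850336209205, 0.09110322848048616]
side 1337 [-0.00064413 -0.0023619   0.09386326] [0.09370438598002753, 0.09365285586233944, 0.09360132574465134]
```

Request:
carry_out:
  plan:
    - {"translation": [0,0,0.006],"dr": [0,0,0]}
    - {"translation": [0,0,0.012],"dr": [0,0,0]}
    - {"translation": [0,0,0.012],"dr": [0,0,0]}

```text
time: 24.8
tool_pos: [0.4271, -0.0569, 0.044]
tcp_rot: [-0.0, 0.722, 0.692, 0.0]
wrist_force: [-4.7, 4.8, 10.0]
grip_width: 0.0102
grip_force: 72.5
```

Request:
carry_out:
  plan:
    - {"translation": [0,0,0],"dr": [0,0,0]}
    - {"translation": [0,0,0],"dr": [0,0,0]}
    - {"translation": [0,0,0],"dr": [0,0,0]}
    - {"translation": [0,0,0],"dr": [0,0,0]}
    - {"translation": [0,0,0],"dr": [0,0,0]}
    - {"translation": [0,0,0],"dr": [0,0,0]}
  hand: 0.2

```text
time: 25.3
tool_pos: [0.4228, -0.0574, 0.042]
tcp_rot: [-0.004, 0.722, 0.692, -0.004]
wrist_force: [-20.5, 0.1, 15.4]
grip_width: 0.0339
grip_force: 0.0
```

Request:
carry_out:
  plan:
    - {"translation": [0,0,0],"dr": [0,0,0]}
    - {"translation": [0,0,0],"dr": [0,0,0]}
    - {"translation": [0,0,0],"dr": [0,0,0]}
    - {"translation": [0,0,0],"dr": [0,0,0]}
  hand: 0.55

```text
time: 25.63
tool_pos: [0.4272, -0.0574, 0.0429]
tcp_rot: [0.0, 0.722, 0.692, 0.0]
wrist_force: [0.6, 0.2, 0.9]
grip_width: 0.0191
grip_force: 0.0
```

Request:
carry_out:
  plan:
    - {"translation": [0,0,0.06],"dr": [0,0,0]}
    - {"translation": [0,0,0.14],"dr": [0,0,0]}
    - {"translation": [0,0,0.24],"dr": [0,0,0]}
    - {"translation": [0,0,0.36],"dr": [0,0,0]}
    - {"translation": [0,0,0.48],"dr": [0,0,0]}
    - {"translation": [0,0,0.58],"dr": [0,0,0]}
    - {"translation": [0,0,0.6],"dr": [0,0,0]}
    - {"translation": [0,0,0.6],"dr": [0,0,0]}

```text
time: 26.3
tool_pos: [0.4285, -0.0576, 0.1953]
tcp_rot: [0.002, 0.722, 0.692, 0.001]
wrist_force: [-0.1, -0.0, 0.2]
grip_width: 0.0189
grip_force: 0.0
```

Request:
carry_out:
  plan:
    - {"translation": [-0.01,0.12,0],"dr": [0,0,0]}
    - {"translation": [-0.03,0.28,0],"dr": [0,0,0]}
    - {"translation": [-0.05,0.44,0],"dr": [0,0,0]}
    - {"translation": [-0.07,0.6,0],"dr": [0,0,0]}
    - {"translation": [-0.09,0.76,0],"dr": [0,0,0]}
    - {"translation": [-0.09,0.88,0],"dr": [0,0,0]}
    - {"translation": [-0.09,0.92,0],"dr": [0,0,0]}
    - {"translation": [-0.09,0.92,0],"dr": [0,0,0]}
  hand: 1

```text
time: 26.97
tool_pos: [0.4032, 0.1743, 0.1907]
tcp_rot: [-0.001, 0.72, 0.693, -0.002]
wrist_force: [-1.2, 0.3, 0.3]
grip_width: -0.0
grip_force: 0.0
```

Request:
carry_out:
  plan:
    - {"translation": [0,0,-0.06],"dr": [0,0,0]}
    - {"translation": [0,0,-0.14],"dr": [0,0,0]}
    - {"translation": [0,0,-0.24],"dr": [0,0,0]}
    - {"translation": [0,0,-0.34],"dr": [0,0,0]}
    - {"translation": [0,0,-0.42],"dr": [0,0,0]}
    - {"translation": [0,0,-0.46],"dr": [0,0,0]}
    - {"translation": [0,0,-0.47],"dr": [0,0,0]}
    - {"translation": [0,0,-0.47],"dr": [0,0,0]}

```text
time: 27.63
tool_pos: [0.404, 0.1718, 0.0745]
tcp_rot: [-0.0, 0.722, 0.692, -0.001]
wrist_force: [-0.7, -0.3, 0.2]
grip_width: 0.0001
grip_force: 0.0
```

```bash
python3 cov.py
python3 - <<'E'
from h import *
p,d,W=grab('side'); c=cv2.resize(p[130:290,220:420],None,fx=4,fy=3.75,interpolation=cv2.INTER_CUBIC); cv2.imwrite('pics/s4c.png',np.clip(c[:,:,::-1]*1.6,0,255).astype('uint8'))
E
```

```text
[0.40397832 0.1718308  0.07446223] [-0.73777366 -0.26686817  0.17161877] [-0.00475308 -0.00918472 -0.02456583]
top 5670 [ 0.00056943 -0.00081926  0.09070332] [0.0910327513866313, 0.09107830597474403, 0.09112386056285676]
side 640 [ 0.00158157 -0.00408863  0.09259863] [0.09363145496285226, 0.09375798047339283, 0.0938845059839334]
```

View pics/s4c.png

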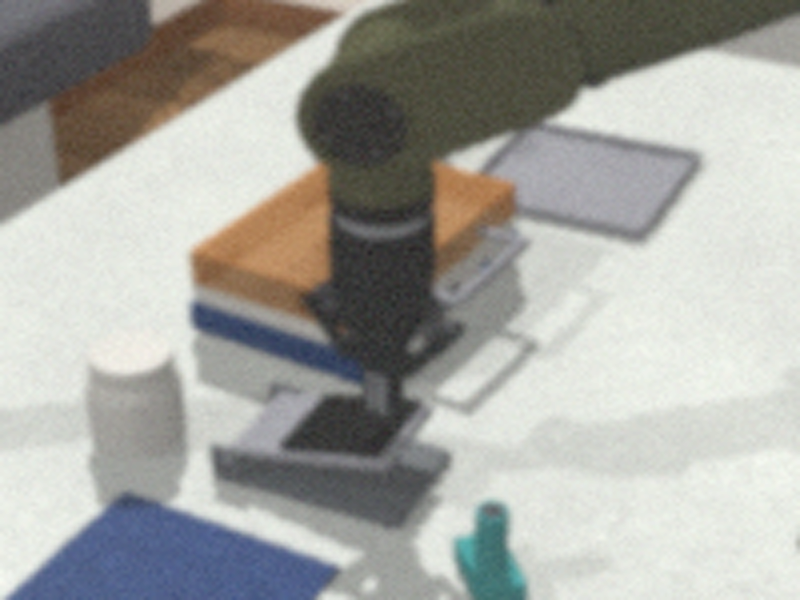

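The cover is shut and the fingertips hang over the black pad at crop (380,400). Now I'll press the pedal.

Request:
carry_out:
  plan:
    - {"translation": [0,0,-0.02],"dr": [0,0,0]}
    - {"translation": [0,0,-0.04],"dr": [0,0,0]}
    - {"translation": [0,0,-0.055],"dr": [0,0,0]}
    - {"translation": [0,0,-0.07],"dr": [0,0,0]}
    - {"translation": [0,0,-0.085],"dr": [0,0,0]}
    - {"translation": [0,0,-0.1],"dr": [0,0,0]}
    - {"translation": [0,0,-0.11],"dr": [0,0,0]}
    - {"translation": [0,0,-0.12],"dr": [0,0,0]}
    - {"translation": [0,0,-0.13],"dr": [0,0,0]}
    - {"translation": [0,0,-0.14],"dr": [0,0,0]}
    - {"translation": [0,0,-0.14],"dr": [0,0,0]}
    - {"translation": [0,0,-0.14],"dr": [0,0,0]}

```text
time: 28.78
tool_pos: [0.4028, 0.1729, 0.0405]
tcp_rot: [-0.002, 0.722, 0.692, -0.002]
wrist_force: [-8.2, -0.8, 11.9]
grip_width: 0.0001
grip_force: 5.6
```

Request:
carry_out:
  plan:
    - {"translation": [0,0,-0.005],"dr": [0,0,0]}
    - {"translation": [0,0,-0.01],"dr": [0,0,0]}
    - {"translation": [0,0,-0.014],"dr": [0,0,0]}
    - {"translation": [0,0,-0.014],"dr": [0,0,0]}

```text
time: 29.12
tool_pos: [0.4029, 0.173, 0.0372]
tcp_rot: [-0.002, 0.722, 0.692, -0.002]
wrist_force: [-9.4, -1.8, 13.1]
grip_width: 0.0001
grip_force: 6.3
```

Request:
carry_out:
  plan:
    - {"translation": [0,0,-0.006],"dr": [0,0,0]}
    - {"translation": [0,0,-0.012],"dr": [0,0,0]}
    - {"translation": [0,0,-0.018],"dr": [0,0,0]}
    - {"translation": [0,0,-0.018],"dr": [0,0,0]}

```text
time: 29.45
tool_pos: [0.4031, 0.173, 0.0363]
tcp_rot: [-0.002, 0.722, 0.692, -0.004]
wrist_force: [-22.3, -5.7, 40.2]
grip_width: -0.0001
grip_force: 19.9
```

Request:
carry_out:
  plan:
    - {"translation": [0,0,0.006],"dr": [0,0,0]}
    - {"translation": [0,0,0.006],"dr": [0,0,0]}
    - {"translation": [0,0,0.006],"dr": [0,0,0]}
    - {"translation": [0,0,0.006],"dr": [0,0,0]}
    - {"translation": [0,0,0.006],"dr": [0,0,0]}
    - {"translation": [0,0,0.006],"dr": [0,0,0]}
    - {"translation": [0,0,0.006],"dr": [0,0,0]}
    - {"translation": [0,0,0.006],"dr": [0,0,0]}
    - {"translation": [0,0,0.006],"dr": [0,0,0]}
    - {"translation": [0,0,0.006],"dr": [0,0,0]}
    - {"translation": [0,0,0.006],"dr": [0,0,0]}
    - {"translation": [0,0,0.006],"dr": [0,0,0]}

```text
time: 30.45
tool_pos: [0.403, 0.173, 0.0366]
tcp_rot: [-0.002, 0.722, 0.692, -0.003]
wrist_force: [-19.1, -3.1, 31.0]
grip_width: -0.0
grip_force: 15.2
```

Request:
carry_out:
  plan:
    - {"translation": [0,0,0],"dr": [0,0,0]}
    - {"translation": [0,0,0],"dr": [0,0,0]}
    - {"translation": [0,0,0],"dr": [0,0,0]}
    - {"translation": [0,0,0],"dr": [0,0,0]}
    - {"translation": [0,0,0],"dr": [0,0,0]}
    - {"translation": [0,0,0],"dr": [0,0,0]}
    - {"translation": [0,0,0],"dr": [0,0,0]}
    - {"translation": [0,0,0],"dr": [0,0,0]}
    - {"translation": [0,0,0],"dr": [0,0,0]}
    - {"translation": [0,0,0],"dr": [0,0,0]}
    - {"translation": [0,0,0],"dr": [0,0,0]}
    - {"translation": [0,0,0],"dr": [0,0,0]}

```text
time: 31.45
tool_pos: [0.403, 0.173, 0.0366]
tcp_rot: [-0.002, 0.722, 0.692, -0.003]
wrist_force: [-18.3, -4.6, 31.3]
grip_width: 0.0001
grip_force: 15.2
```

Request:
carry_out:
  plan:
    - {"translation": [0,0,0],"dr": [0,0,0]}
    - {"translation": [0,0,0.02],"dr": [0,0,0]}
    - {"translation": [0,0,0.05],"dr": [0,0,0]}
    - {"translation": [0,0,0.08],"dr": [0,0,0]}
    - {"translation": [0,0,0.11],"dr": [0,0,0]}
    - {"translation": [0,0,0.15],"dr": [0,0,0]}
    - {"translation": [0,0,0.22],"dr": [0,0,0]}
    - {"translation": [0,0,0.32],"dr": [0,0,0]}
    - {"translation": [0,0,0.44],"dr": [0,0,0]}
    - {"translation": [0,0,0.56],"dr": [0,0,0]}
    - {"translation": [0,0,0.64],"dr": [0,0,0]}
    - {"translation": [0,0,0.64],"dr": [0,0,0]}

```text
time: 32.45
tool_pos: [0.4066, 0.1736, 0.199]
tcp_rot: [0.002, 0.722, 0.692, 0.004]
wrist_force: [1.1, 0.4, 1.1]
grip_width: -0.0002
grip_force: 0.0
```

Request:
carry_out:
  plan:
    - {"translation": [0.01,-0.12,0],"dr": [0,0,0]}
    - {"translation": [0.03,-0.28,0],"dr": [0,0,0]}
    - {"translation": [0.05,-0.44,0],"dr": [0,0,0]}
    - {"translation": [0.07,-0.6,0],"dr": [0,0,0]}
    - {"translation": [0.09,-0.76,0],"dr": [0,0,0]}
    - {"translation": [0.092,-0.88,0],"dr": [0,0,0]}
    - {"translation": [0.092,-0.92,0],"dr": [0,0,0]}
    - {"translation": [0.092,-0.92,0],"dr": [0,0,0]}
    - {"translation": [0.092,-0.92,0],"dr": [0,0,0]}
    - {"translation": [0.092,-0.92,0],"dr": [0,0,0]}
  hand: 0.5

```text
time: 33.28
tool_pos: [0.427, -0.0559, 0.1931]
tcp_rot: [-0.001, 0.721, 0.692, -0.0]
wrist_force: [-0.3, 0.1, 0.1]
grip_width: 0.0214
grip_force: 0.0
```

Run:
```python
from h import *
print(get_state()['tool_pos'],get_state()['grip_width'])
for n in('top','side'):
    W=grab(n)[2]
    with np.errstate(invalid='ignore'): m=(W[...,2]>.055)&(W[...,2]<.088)&(W[...,0]>.40)&(W[...,0]<.452)
    for y in(-.11,-.085,-.03,-.01):
        q=W[m&(abs(W[...,1]-y)<.01)]; print(n,y,len(q),(q.mean(0),np.percentile(q,[3,97],axis=0).round(4).tolist()) if len(q)>5 else 0)
```

```text
[ 0.42696763 -0.05592952  0.19310875] 0.021378132384467608
top -0.11 0 0
top -0.085 0 0
top -0.03 0 0
top -0.01 0 0
side -0.11 27 (array([ 0.43209043, -0.11256951,  0.07615449]), [[0.4169, -0.1196, 0.0695], [0.4487, -0.1011, 0.0801]])
side -0.085 14 (array([ 0.42187247, -0.08465649,  0.07780883]), [[0.4173, -0.0934, 0.0752], [0.428, -0.0757, 0.081]])
side -0.03 14 (array([ 0.4242614 , -0.03219618,  0.07629831]), [[0.4204, -0.0381, 0.0707], [0.4286, -0.024, 0.0795]])
side -0.01 15 (array([ 0.42359052, -0.00947175,  0.07737111]), [[0.42, -0.0185, 0.0717], [0.4283, -0.0004, 0.0807]])
```

Request:
carry_out:
  plan:
    - {"translation": [0,0,-0.06],"dr": [0,0,0]}
    - {"translation": [0,0,-0.14],"dr": [0,0,0]}
    - {"translation": [0,0,-0.24],"dr": [0,0,0]}
    - {"translation": [0,0,-0.34],"dr": [0,0,0]}
    - {"translation": [0,0,-0.4],"dr": [0,0,0]}
    - {"translation": [0,0,-0.45],"dr": [0,0,0]}
    - {"translation": [0,0,-0.5],"dr": [0,0,0]}
    - {"translation": [0,0,-0.54],"dr": [0,0,0]}
    - {"translation": [0,0,-0.56],"dr": [0,0,0]}
    - {"translation": [0,0,-0.56],"dr": [0,0,0]}

```text
time: 34.22
tool_pos: [0.4265, -0.0563, 0.0527]
tcp_rot: [-0.001, 0.721, 0.692, -0.001]
wrist_force: [0.1, 0.2, -0.1]
grip_width: 0.0211
grip_force: 0.0
```

Request:
carry_out:
  plan:
    - {"translation": [0,0,0],"dr": [0,0,0]}
    - {"translation": [0,0,0],"dr": [0,0,0]}
    - {"translation": [0,0,0],"dr": [0,0,0]}
    - {"translation": [0,0,0],"dr": [0,0,0]}
    - {"translation": [0,0,0],"dr": [0,0,0]}
  hand: 1

```text
time: 34.63
tool_pos: [0.4272, -0.0568, 0.0541]
tcp_rot: [-0.0, 0.722, 0.692, 0.0]
wrist_force: [-3.5, 3.6, 1.3]
grip_width: 0.0102
grip_force: 58.5
```

```bash
python3 arc.py 6.1 94 6
```

```text
[0.002,-0.000,0.019] [0.005,-0.000,0.038] [0.008,-0.000,0.057] [0.011,-0.001,0.076] [0.015,-0.001,0.095] [0.020,-0.001,0.114] [0.024,-0.001,0.133] [0.029,-0.001,0.151] [0.035,-0.002,0.170] [0.041,-0.002,0.188] [0.047,-0.002,0.206] [0.053,-0.002,0.224]
[0.007,-0.000,0.018] [0.014,-0.001,0.036] [0.022,-0.001,0.053] [0.030,-0.001,0.071] [0.039,-0.002,0.088] [0.048,-0.002,0.105] [0.057,-0.003,0.122] [0.067,-0.003,0.139] [0.076,-0.003,0.155] [0.087,-0.004,0.172] [0.097,-0.004,0.188] [0.108,-0.005,0.203]
[0.011,-0.000,0.016] [0.023,-0.001,0.031] [0.035,-0.002,0.046] [0.047,-0.002,0.061] [0.060,-0.003,0.075] [0.073,-0.003,0.090] [0.086,-0.004,0.104] [0.099,-0.004,0.117] [0.113,-0.005,0.131] [0.127,-0.006,0.144] [0.142,-0.006,0.157] [0.156,-0.007,0.169]
[0.015,-0.001,0.012] [0.030,-0.001,0.024] [0.045,-0.002,0.036] [0.061,-0.003,0.047] [0.077,-0.003,0.058] [0.093,-0.004,0.068] [0.109,-0.005,0.079] [0.126,-0.006,0.088] [0.143,-0.006,0.098] [0.160,-0.007,0.107] [0.177,-0.008,0.116] [0.194,-0.009,0.124]
[0.017,-0.001,0.008] [0.035,-0.002,0.016] [0.053,-0.002,0.023] [0.071,-0.003,0.030] [0.089,-0.004,0.036] [0.107,-0.005,0.043] [0.126,-0.006,0.048] [0.144,-0.006,0.054] [0.163,-0.007,0.059] [0.181,-0.008,0.063] [0.200,-0.009,0.067] [0.219,-0.010,0.071]
[0.019,-0.001,0.003] [0.038,-0.002,0.006] [0.057,-0.003,0.009] [0.076,-0.003,0.011] [0.095,-0.004,0.013] [0.115,-0.005,0.014] [0.134,-0.006,0.015] [0.153,-0.007,0.015] [0.172,-0.008,0.016] [0.191,-0.008,0.015] [0.211,-0.009,0.015] [0.230,-0.010,0.013]
```

Request:
carry_out:
  plan:
    - {"translation": [0.002,0,0.019],"dr": [0,0,0]}
    - {"translation": [0.005,0,0.038],"dr": [0,0,0]}
    - {"translation": [0.008,0,0.057],"dr": [0,0,0]}
    - {"translation": [0.011,-0.001,0.076],"dr": [0,0,0]}
    - {"translation": [0.015,-0.001,0.095],"dr": [0,0,0]}
    - {"translation": [0.02,-0.001,0.114],"dr": [0,0,0]}
    - {"translation": [0.024,-0.001,0.133],"dr": [0,0,0]}
    - {"translation": [0.029,-0.001,0.151],"dr": [0,0,0]}
    - {"translation": [0.035,-0.002,0.17],"dr": [0,0,0]}
    - {"translation": [0.041,-0.002,0.188],"dr": [0,0,0]}
    - {"translation": [0.047,-0.002,0.206],"dr": [0,0,0]}
    - {"translation": [0.053,-0.002,0.224],"dr": [0,0,0]}

```text
time: 35.63
tool_pos: [0.4399, -0.0574, 0.1099]
tcp_rot: [-0.001, 0.722, 0.692, -0.001]
wrist_force: [-3.1, 4.4, -3.6]
grip_width: 0.0097
grip_force: 58.3
```

Request:
carry_out:
  plan:
    - {"translation": [0.007,0,0.018],"dr": [0,0,0]}
    - {"translation": [0.014,-0.001,0.036],"dr": [0,0,0]}
    - {"translation": [0.022,-0.001,0.053],"dr": [0,0,0]}
    - {"translation": [0.03,-0.001,0.071],"dr": [0,0,0]}
    - {"translation": [0.039,-0.002,0.088],"dr": [0,0,0]}
    - {"translation": [0.048,-0.002,0.105],"dr": [0,0,0]}
    - {"translation": [0.057,-0.003,0.122],"dr": [0,0,0]}
    - {"translation": [0.067,-0.003,0.139],"dr": [0,0,0]}
    - {"translation": [0.076,-0.003,0.155],"dr": [0,0,0]}
    - {"translation": [0.087,-0.004,0.172],"dr": [0,0,0]}
    - {"translation": [0.097,-0.004,0.188],"dr": [0,0,0]}
    - {"translation": [0.108,-0.005,0.203],"dr": [0,0,0]}

```text
time: 36.63
tool_pos: [0.4654, -0.0585, 0.1606]
tcp_rot: [-0.003, 0.722, 0.692, -0.002]
wrist_force: [-11.7, 6.2, 4.2]
grip_width: 0.01
grip_force: 58.5
```

Request:
carry_out:
  plan:
    - {"translation": [0.011,0,0.016],"dr": [0,0,0]}
    - {"translation": [0.023,-0.001,0.031],"dr": [0,0,0]}
    - {"translation": [0.035,-0.002,0.046],"dr": [0,0,0]}
    - {"translation": [0.047,-0.002,0.061],"dr": [0,0,0]}
    - {"translation": [0.06,-0.003,0.075],"dr": [0,0,0]}
    - {"translation": [0.073,-0.003,0.09],"dr": [0,0,0]}
    - {"translation": [0.086,-0.004,0.104],"dr": [0,0,0]}
    - {"translation": [0.099,-0.004,0.117],"dr": [0,0,0]}
    - {"translation": [0.113,-0.005,0.131],"dr": [0,0,0]}
    - {"translation": [0.127,-0.006,0.144],"dr": [0,0,0]}
    - {"translation": [0.142,-0.006,0.157],"dr": [0,0,0]}
    - {"translation": [0.156,-0.007,0.169],"dr": [0,0,0]}

```text
time: 37.63
tool_pos: [0.5046, -0.0603, 0.2056]
tcp_rot: [-0.002, 0.722, 0.692, -0.002]
wrist_force: [-14.5, 6.1, 12.2]
grip_width: 0.0099
grip_force: 58.6
```

Request:
carry_out:
  plan:
    - {"translation": [0.015,-0.001,0.012],"dr": [0,0,0]}
    - {"translation": [0.03,-0.001,0.024],"dr": [0,0,0]}
    - {"translation": [0.045,-0.002,0.036],"dr": [0,0,0]}
    - {"translation": [0.061,-0.003,0.047],"dr": [0,0,0]}
    - {"translation": [0.077,-0.003,0.058],"dr": [0,0,0]}
    - {"translation": [0.093,-0.004,0.068],"dr": [0,0,0]}
    - {"translation": [0.109,-0.005,0.079],"dr": [0,0,0]}
    - {"translation": [0.126,-0.006,0.088],"dr": [0,0,0]}
    - {"translation": [0.143,-0.006,0.098],"dr": [0,0,0]}
    - {"translation": [0.16,-0.007,0.107],"dr": [0,0,0]}
    - {"translation": [0.177,-0.008,0.116],"dr": [0,0,0]}
    - {"translation": [0.194,-0.009,0.124],"dr": [0,0,0]}

```text
time: 38.63
tool_pos: [0.5552, -0.0626, 0.2398]
tcp_rot: [0.0, 0.722, 0.692, 0.0]
wrist_force: [-11.3, 6.2, 15.7]
grip_width: 0.0096
grip_force: 58.6
```

Request:
carry_out:
  plan:
    - {"translation": [0,0,0],"dr": [0,0,0]}
    - {"translation": [0,0,0],"dr": [0,0,0]}
    - {"translation": [0,0,0],"dr": [0,0,0]}
    - {"translation": [0,0,0],"dr": [0,0,0]}
  hand: 0.5

```text
time: 38.97
tool_pos: [0.5554, -0.0635, 0.2341]
tcp_rot: [0.001, 0.722, 0.692, -0.0]
wrist_force: [-0.1, 0.5, -0.1]
grip_width: 0.0216
grip_force: 0.0
```

Run:
```python
from h import *
s=get_state();print(s['tool_pos'],s['wrist_force'],s['grip_width'])
W=grab('side')[2]
with np.errstate(invalid='ignore'): m=(W[...,2]>.235)&(W[...,2]<.275)&(W[...,0]>.52)&(W[...,0]<.58)
for y in(-.11,-.03,-.015,-.01):
    q=W[m&(abs(W[...,1]-y)<.01)]; print(y,len(q),(q.mean(0),np.percentile(q,[3,97],axis=0).round(4).tolist()) if len(q)>5 else 0)
```

```text
[ 0.55538064 -0.06345461  0.2340834 ] [-0.0872582   0.47281856 -0.05932699] 0.02161023625843833
-0.11 1 0
-0.03 14 (array([ 0.5523021 , -0.03154269,  0.25741546]), [[0.5497, -0.0399, 0.2512], [0.5562, -0.0218, 0.2619]])
-0.015 17 (array([ 0.55322853, -0.01427405,  0.25780136]), [[0.5496, -0.0222, 0.2513], [0.56, -0.0064, 0.2612]])
-0.01 26 (array([ 0.55575062, -0.00749754,  0.25351682]), [[0.5504, -0.0187, 0.2391], [0.5649, -0.0002, 0.2607]])
```

```bash
python3 arc.py 64.6 100.6 3
```

```text
[0.014,-0.001,0.007] [0.029,-0.001,0.013] [0.043,-0.002,0.019] [0.058,-0.003,0.025] [0.073,-0.003,0.031] [0.087,-0.004,0.036] [0.102,-0.005,0.041] [0.117,-0.005,0.046] [0.132,-0.006,0.051] [0.148,-0.006,0.055] [0.163,-0.007,0.059] [0.178,-0.008,0.063]
[0.015,-0.001,0.004] [0.031,-0.001,0.007] [0.046,-0.002,0.010] [0.062,-0.003,0.012] [0.077,-0.003,0.015] [0.093,-0.004,0.017] [0.109,-0.005,0.019] [0.124,-0.005,0.021] [0.140,-0.006,0.022] [0.156,-0.007,0.023] [0.171,-0.008,0.024] [0.187,-0.008,0.024]
[0.016,-0.001,0.000] [0.032,-0.001,0.000] [0.047,-0.002,-0.000] [0.063,-0.003,-0.001] [0.079,-0.003,-0.002] [0.094,-0.004,-0.003] [0.110,-0.005,-0.004] [0.126,-0.006,-0.006] [0.142,-0.006,-0.008] [0.157,-0.007,-0.010] [0.173,-0.008,-0.012] [0.188,-0.008,-0.015]
```

Request:
carry_out:
  plan:
    - {"translation": [0.014,-0.001,0.007],"dr": [0,0,0]}
    - {"translation": [0.029,-0.001,0.013],"dr": [0,0,0]}
    - {"translation": [0.043,-0.002,0.019],"dr": [0,0,0]}
    - {"translation": [0.058,-0.003,0.025],"dr": [0,0,0]}
    - {"translation": [0.073,-0.003,0.031],"dr": [0,0,0]}
    - {"translation": [0.087,-0.004,0.036],"dr": [0,0,0]}
    - {"translation": [0.102,-0.005,0.041],"dr": [0,0,0]}
    - {"translation": [0.117,-0.005,0.046],"dr": [0,0,0]}
    - {"translation": [0.132,-0.006,0.051],"dr": [0,0,0]}
    - {"translation": [0.148,-0.006,0.055],"dr": [0,0,0]}
    - {"translation": [0.163,-0.007,0.059],"dr": [0,0,0]}
    - {"translation": [0.178,-0.008,0.063],"dr": [0,0,0]}

```text
time: 40.02
tool_pos: [0.6, -0.0647, 0.2496]
tcp_rot: [-0.0, 0.722, 0.692, 0.0]
wrist_force: [-1.8, 1.1, 2.1]
grip_width: 0.0211
grip_force: 1.3
```

Request:
carry_out:
  plan:
    - {"translation": [0.015,-0.001,0.004],"dr": [0,0,0]}
    - {"translation": [0.031,-0.001,0.007],"dr": [0,0,0]}
    - {"translation": [0.046,-0.002,0.01],"dr": [0,0,0]}
    - {"translation": [0.062,-0.003,0.012],"dr": [0,0,0]}
    - {"translation": [0.077,-0.003,0.015],"dr": [0,0,0]}
    - {"translation": [0.093,-0.004,0.017],"dr": [0,0,0]}
    - {"translation": [0.109,-0.005,0.019],"dr": [0,0,0]}
    - {"translation": [0.124,-0.005,0.021],"dr": [0,0,0]}
    - {"translation": [0.14,-0.006,0.022],"dr": [0,0,0]}
    - {"translation": [0.156,-0.007,0.023],"dr": [0,0,0]}
    - {"translation": [0.171,-0.008,0.024],"dr": [0,0,0]}
    - {"translation": [0.187,-0.008,0.024],"dr": [0,0,0]}

```text
time: 41.02
tool_pos: [0.6468, -0.067, 0.2556]
tcp_rot: [0.0, 0.722, 0.692, -0.0]
wrist_force: [-2.2, -0.5, 1.3]
grip_width: 0.0214
grip_force: 0.9
```

Request:
carry_out:
  plan:
    - {"translation": [0.016,-0.001,0],"dr": [0,0,0]}
    - {"translation": [0.032,-0.001,0],"dr": [0,0,0]}
    - {"translation": [0.047,-0.002,0],"dr": [0,0,0]}
    - {"translation": [0.063,-0.003,-0.001],"dr": [0,0,0]}
    - {"translation": [0.079,-0.003,-0.002],"dr": [0,0,0]}
    - {"translation": [0.094,-0.004,-0.003],"dr": [0,0,0]}
    - {"translation": [0.11,-0.005,-0.004],"dr": [0,0,0]}
    - {"translation": [0.126,-0.006,-0.006],"dr": [0,0,0]}
    - {"translation": [0.142,-0.006,-0.008],"dr": [0,0,0]}
    - {"translation": [0.157,-0.007,-0.01],"dr": [0,0,0]}

```text
time: 41.85
tool_pos: [0.686, -0.0686, 0.2529]
tcp_rot: [-0.0, 0.722, 0.692, 0.0]
wrist_force: [-1.3, -0.0, 0.6]
grip_width: 0.0219
grip_force: 0.7
```

Request:
carry_out:
  plan:
    - {"translation": [0.006,0,-0.001],"dr": [0,0,0]}
    - {"translation": [0.012,0,-0.002],"dr": [0,0,0]}
    - {"translation": [0.018,0,-0.003],"dr": [0,0,0]}
    - {"translation": [0.018,0,-0.003],"dr": [0,0,0]}

```text
time: 42.18
tool_pos: [0.6904, -0.0687, 0.2522]
tcp_rot: [0.0, 0.722, 0.692, 0.0]
wrist_force: [0.2, 1.2, -0.9]
grip_width: 0.0214
grip_force: 0.0
```

Request:
carry_out:
  plan:
    - {"translation": [0.006,0,-0.001],"dr": [0,0,0]}
    - {"translation": [0.012,0,-0.002],"dr": [0,0,0]}
    - {"translation": [0.018,0,-0.003],"dr": [0,0,0]}
    - {"translation": [0.018,0,-0.003],"dr": [0,0,0]}

```text
time: 42.52
tool_pos: [0.6948, -0.0687, 0.2515]
tcp_rot: [0.0, 0.722, 0.692, 0.0]
wrist_force: [-0.9, 0.7, 0.0]
grip_width: 0.0214
grip_force: 0.2
```

Request:
carry_out:
  plan:
    - {"translation": [0.006,0,-0.001],"dr": [0,0,0]}
    - {"translation": [0.012,0,-0.002],"dr": [0,0,0]}
    - {"translation": [0.018,0,-0.003],"dr": [0,0,0]}
    - {"translation": [0.018,0,-0.003],"dr": [0,0,0]}

```text
time: 42.85
tool_pos: [0.6984, -0.0688, 0.2508]
tcp_rot: [-0.001, 0.722, 0.692, -0.001]
wrist_force: [-5.3, -1.3, 1.3]
grip_width: 0.021
grip_force: 2.6
```

Run:
```python
from h import *
s=get_state();print(s['tool_pos'],s['wrist_force'],s['grip_width'])
W=grab('side')[2]
with np.errstate(invalid='ignore'): m=(W[...,2]>.255)&(W[...,2]<.29)&(W[...,0]>.64)&(W[...,0]<.73)
for y in(-.11,-.03,-.015):
    q=W[m&(abs(W[...,1]-y)<.01)]; print(y,len(q),(q.mean(0),np.percentile(q,[3,97],axis=0).round(4).tolist()) if len(q)>5 else 0)
```

```text
[ 0.69835966 -0.06876922  0.25079968] [-5.34016754 -1.27671724  1.3354677 ] 0.02097058714135347
-0.11 10 (array([ 0.68445937, -0.10834418,  0.27297412]), [[0.6816, -0.1175, 0.2674], [0.686, -0.1006, 0.2781]])
-0.03 15 (array([ 0.68889805, -0.02954073,  0.27430554]), [[0.6845, -0.038, 0.2688], [0.6941, -0.0204, 0.2778]])
-0.015 26 (array([ 0.6904797 , -0.01173826,  0.26989755]), [[0.686, -0.0221, 0.2559], [0.6962, -0.0053, 0.2779]])
```

Request:
carry_out:
  plan:
    - {"translation": [0.004,0,0],"dr": [0,0,0]}
    - {"translation": [0.008,0,0],"dr": [0,0,0]}
    - {"translation": [0.008,0,0],"dr": [0,0,0]}

```text
time: 43.15
tool_pos: [0.6985, -0.0688, 0.2507]
tcp_rot: [-0.003, 0.722, 0.692, -0.003]
wrist_force: [-12.6, -0.8, 5.3]
grip_width: 0.0215
grip_force: 6.2
```

Request:
carry_out:
  plan:
    - {"translation": [-0.012,0,0],"dr": [0,0,0]}
    - {"translation": [-0.024,0,0],"dr": [0,0,0]}
    - {"translation": [-0.024,0,0.03],"dr": [0,0,0]}
    - {"translation": [-0.024,0,0.1],"dr": [0,0,0]}
    - {"translation": [-0.024,0,0.2],"dr": [0,0,0]}
    - {"translation": [-0.024,0,0.3],"dr": [0,0,0]}
    - {"translation": [-0.1,0,0.34],"dr": [0,0,0]}
    - {"translation": [-0.25,0,0.34],"dr": [0,0,0]}
    - {"translation": [-0.4,0,0.34],"dr": [0,0,0]}
    - {"translation": [-0.52,0,0.34],"dr": [0,0,0]}
    - {"translation": [-0.64,0,0.34],"dr": [0,0,0]}
    - {"translation": [-0.72,0,0.34],"dr": [0,0,0]}

```text
time: 44.15
tool_pos: [0.5194, -0.0684, 0.3369]
tcp_rot: [0.001, 0.722, 0.692, 0.001]
wrist_force: [0.2, 0.8, 1.4]
grip_width: 0.0211
grip_force: 0.0
```

Request:
carry_out:
  plan:
    - {"translation": [-0.1,0.1,0],"dr": [0,0,0]}
    - {"translation": [-0.2,0.25,0],"dr": [0,0,0]}
    - {"translation": [-0.3,0.4,0],"dr": [0,0,0]}
    - {"translation": [-0.3,0.56,0],"dr": [0,0,0]}
    - {"translation": [-0.3,0.7,0],"dr": [0,0,0]}
    - {"translation": [-0.3,0.8,0],"dr": [0,0,0]}
    - {"translation": [-0.3,0.8,0],"dr": [0,0,0]}
  hand: -1

```text
time: 44.73
tool_pos: [0.4457, 0.1353, 0.3369]
tcp_rot: [-0.0, 0.72, 0.694, 0.002]
wrist_force: [-0.3, 0.1, -0.2]
grip_width: 0.0854
grip_force: 0.0
```

Run:
```python
from heads import *
print(get_state()['tool_pos'])
heads((.48,.645,-.18,.05),.06,.1)
p,d,W=grab('top','t5'); c=cv2.resize(p[90:260,280:520],None,fx=3.3,fy=3.3,interpolation=cv2.INTER_CUBIC); cv2.imwrite('pics/t5c.png',np.clip(c[:,:,::-1]*1.6,0,255).astype('uint8'))
```

```text
[0.44570786 0.13530132 0.33687338]
73 [[0.5572, -0.0296, 0.0677], [0.5793, -0.0089, 0.0834]] [ 0.5682 -0.0193  0.0756]
73 [[0.5512, -0.1202, 0.0648], [0.5724, -0.1, 0.0841]] [ 0.5618 -0.1101  0.0745]
```

View pics/t5c.png

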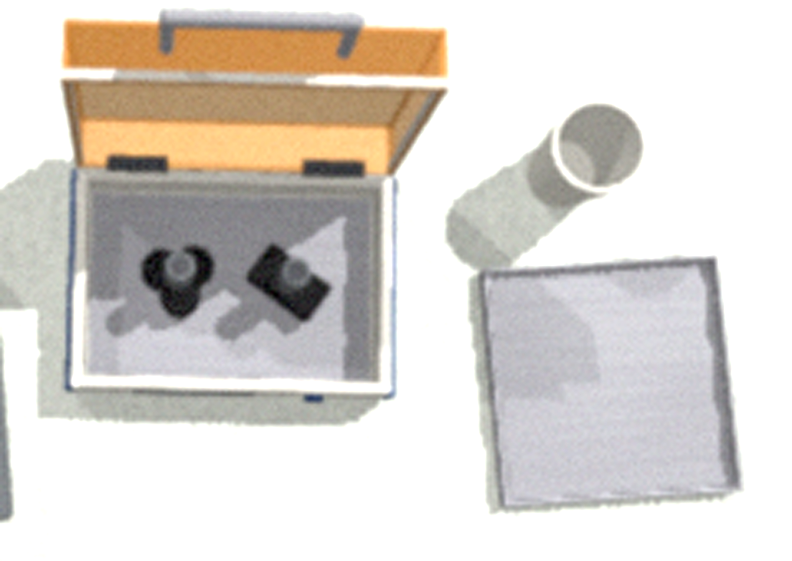

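The cover is at its open stop and both heads stand in the well, at crop (180,265) lobed and (295,270) oblong. The oblong one goes to the tray first.

Request:
carry_out:
  plan:
    - {"translation": [0.06,-0.12,0],"dr": [0,0,0]}
    - {"translation": [0.13,-0.27,0],"dr": [0,0,0]}
    - {"translation": [0.2,-0.42,0],"dr": [0,0,0]}
    - {"translation": [0.27,-0.57,0],"dr": [0,0,0]}
    - {"translation": [0.34,-0.72,0],"dr": [0,0,0]}
    - {"translation": [0.41,-0.86,0],"dr": [0,0,0]}
    - {"translation": [0.47,-0.965,-0.05],"dr": [0,0,0]}
    - {"translation": [0.47,-0.965,-0.15],"dr": [0,0,0]}
    - {"translation": [0.47,-0.965,-0.3],"dr": [0,0,0]}
    - {"translation": [0.47,-0.965,-0.4],"dr": [0,0,0]}
    - {"translation": [0.47,-0.965,-0.5],"dr": [0,0,0]}
    - {"translation": [0.47,-0.965,-0.5],"dr": [0,0,0]}

```text
time: 45.83
tool_pos: [0.5601, -0.1106, 0.2043]
tcp_rot: [-0.005, 0.723, 0.691, -0.003]
wrist_force: [-0.5, -0.2, -1.5]
grip_width: 0.0852
grip_force: 0.0
```

Request:
carry_out:
  plan:
    - {"translation": [0,0,-0.1],"dr": [0,0,0]}
    - {"translation": [0,0,-0.2],"dr": [0,0,0]}
    - {"translation": [0,0,-0.32],"dr": [0,0,0]}
    - {"translation": [0,0,-0.44],"dr": [0,0,0]}
    - {"translation": [0,0,-0.54],"dr": [0,0,0]}
    - {"translation": [0,0,-0.61],"dr": [0,0,0]}
    - {"translation": [0,0,-0.65],"dr": [0,0,0]}
    - {"translation": [0,0,-0.655],"dr": [0,0,0]}
    - {"translation": [0,0,-0.655],"dr": [0,0,0]}
    - {"translation": [0,0,-0.655],"dr": [0,0,0]}

```text
time: 46.67
tool_pos: [0.5652, -0.1106, 0.0493]
tcp_rot: [0.001, 0.722, 0.692, 0.001]
wrist_force: [-0.5, 0.5, -0.1]
grip_width: 0.0857
grip_force: 0.0
```

Request:
carry_out:
  plan:
    - {"translation": [0,0,0],"dr": [0,0,0]}
    - {"translation": [0,0,0],"dr": [0,0,0]}
    - {"translation": [0,0,0],"dr": [0,0,0]}
    - {"translation": [0,0,0],"dr": [0,0,0]}
    - {"translation": [0,0,0],"dr": [0,0,0]}
    - {"translation": [0,0,0],"dr": [0,0,0]}
    - {"translation": [0,0,0],"dr": [0,0,0]}
    - {"translation": [0,0,0],"dr": [0,0,0]}
  hand: 1

```text
time: 47.33
tool_pos: [0.5637, -0.1098, 0.0475]
tcp_rot: [0.0, 0.722, 0.692, 0.0]
wrist_force: [-2.4, 2.4, 4.5]
grip_width: 0.0228
grip_force: 58.8
```

Request:
carry_out:
  plan:
    - {"translation": [0,0,0.08],"dr": [0,0,0]}
    - {"translation": [0,0,0.2],"dr": [0,0,0]}
    - {"translation": [0,0,0.34],"dr": [0,0,0]}
    - {"translation": [0,0,0.45],"dr": [0,0,0]}
    - {"translation": [-0.03,-0.06,0.5],"dr": [0,0,0]}
    - {"translation": [-0.06,-0.18,0.5],"dr": [0,0,0]}
    - {"translation": [-0.09,-0.3,0.5],"dr": [0,0,0]}
    - {"translation": [-0.12,-0.42,0.5],"dr": [0,0,0]}
    - {"translation": [-0.14,-0.52,0.5],"dr": [0,0,0]}
    - {"translation": [-0.15,-0.6,0.5],"dr": [0,0,0]}

```text
time: 48.17
tool_pos: [0.5249, -0.2616, 0.1711]
tcp_rot: [-0.0, 0.722, 0.692, -0.0]
wrist_force: [1.6, 0.5, -1.0]
grip_width: 0.0224
grip_force: 58.9
```

Request:
carry_out:
  plan:
    - {"translation": [-0.03,-0.1,0],"dr": [0,0,0]}
    - {"translation": [-0.07,-0.22,0],"dr": [0,0,0]}
    - {"translation": [-0.11,-0.35,0],"dr": [0,0,0]}
    - {"translation": [-0.15,-0.48,0],"dr": [0,0,0]}
    - {"translation": [-0.18,-0.59,0],"dr": [0,0,0]}
    - {"translation": [-0.194,-0.65,0],"dr": [0,0,0]}
    - {"translation": [-0.194,-0.66,-0.05],"dr": [0,0,0]}
    - {"translation": [-0.194,-0.66,-0.12],"dr": [0,0,0]}
    - {"translation": [-0.194,-0.66,-0.2],"dr": [0,0,0]}
    - {"translation": [-0.194,-0.66,-0.28],"dr": [0,0,0]}
    - {"translation": [-0.194,-0.66,-0.35],"dr": [0,0,0]}
    - {"translation": [-0.194,-0.66,-0.4],"dr": [0,0,0]}

```text
time: 49.17
tool_pos: [0.4768, -0.4224, 0.0684]
tcp_rot: [-0.002, 0.722, 0.692, 0.0]
wrist_force: [0.4, -0.2, -2.0]
grip_width: 0.0221
grip_force: 58.9
```

Request:
carry_out:
  plan:
    - {"translation": [0,0,-0.03],"dr": [0,0,0]}
    - {"translation": [0,0,-0.06],"dr": [0,0,0]}
    - {"translation": [0,0,-0.09],"dr": [0,0,0]}
    - {"translation": [0,0,-0.11],"dr": [0,0,0]}
    - {"translation": [0,0,-0.12],"dr": [0,0,0]}
    - {"translation": [0,0,-0.12],"dr": [0,0,0]}
    - {"translation": [0,0,-0.12],"dr": [0,0,0]}

```text
time: 49.75
tool_pos: [0.4779, -0.4252, 0.0425]
tcp_rot: [0.0, 0.722, 0.692, 0.0]
wrist_force: [0.4, -1.4, -1.1]
grip_width: 0.0225
grip_force: 58.9
```

Request:
carry_out:
  plan:
    - {"translation": [0,0,-0.006],"dr": [0,0,0]}
    - {"translation": [0,0,-0.012],"dr": [0,0,0]}
    - {"translation": [0,0,-0.013],"dr": [0,0,0]}
    - {"translation": [0,0,-0.013],"dr": [0,0,0]}

```text
time: 50.08
tool_pos: [0.478, -0.4253, 0.0395]
tcp_rot: [0.001, 0.722, 0.692, -0.0]
wrist_force: [-0.1, 0.7, 0.7]
grip_width: 0.0225
grip_force: 59.2
```

Request:
carry_out:
  plan:
    - {"translation": [0,0,0],"dr": [0,0,0]}
    - {"translation": [0,0,0],"dr": [0,0,0]}
    - {"translation": [0,0,0],"dr": [0,0,0]}
    - {"translation": [0,0,0],"dr": [0,0,0]}
    - {"translation": [0,0,0],"dr": [0,0,0]}
    - {"translation": [0,0,0],"dr": [0,0,0]}
  hand: -1

```text
time: 50.58
tool_pos: [0.4776, -0.4249, 0.0388]
tcp_rot: [0.0, 0.722, 0.692, 0.0]
wrist_force: [-0.5, 0.0, -0.6]
grip_width: 0.0851
grip_force: 0.0
```

Request:
carry_out:
  plan:
    - {"translation": [0,0,0.08],"dr": [0,0,0]}
    - {"translation": [0,0,0.2],"dr": [0,0,0]}
    - {"translation": [0,0,0.34],"dr": [0,0,0]}
    - {"translation": [0,0,0.48],"dr": [0,0,0]}
    - {"translation": [0.03,0.12,0.55],"dr": [0,0,0]}
    - {"translation": [0.07,0.27,0.55],"dr": [0,0,0]}
    - {"translation": [0.11,0.42,0.55],"dr": [0,0,0]}
    - {"translation": [0.15,0.57,0.55],"dr": [0,0,0]}
    - {"translation": [0.18,0.7,0.55],"dr": [0,0,0]}
    - {"translation": [0.2,0.8,0.55],"dr": [0,0,0]}

```text
time: 51.42
tool_pos: [0.5279, -0.2223, 0.1764]
tcp_rot: [-0.0, 0.721, 0.692, 0.0]
wrist_force: [0.6, -0.6, -0.1]
grip_width: 0.0854
grip_force: 0.0
```

Run:
```python
from heads import *
print(get_state()['tool_pos'],get_state()['wrist_force'])
heads((.38,.645,-.48,.05),.052,.1)
```

```text
[ 0.52792406 -0.22232484  0.1764376 ] [ 0.61939914 -0.59501897 -0.09347592]
79 [[0.557, -0.0297, 0.0536], [0.5793, -0.0089, 0.0843]] [ 0.5681 -0.0193  0.0689]
```

Request:
carry_out:
  plan:
    - {"translation": [0.03,0.12,0],"dr": [0,0,0]}
    - {"translation": [0.06,0.27,0],"dr": [0,0,0]}
    - {"translation": [0.09,0.42,0],"dr": [0,0,0]}
    - {"translation": [0.12,0.57,0],"dr": [0,0,0]}
    - {"translation": [0.15,0.72,0],"dr": [0,0,0]}
    - {"translation": [0.162,0.81,0],"dr": [0,0,0]}
    - {"translation": [0.162,0.823,0],"dr": [0,0,0]}
    - {"translation": [0.162,0.823,0],"dr": [0,0,0]}
    - {"translation": [0.162,0.823,-0.06],"dr": [0,0,0]}

```text
time: 52.22
tool_pos: [0.5702, -0.02, 0.1646]
tcp_rot: [0.003, 0.722, 0.692, 0.002]
wrist_force: [0.1, -0.6, 0.7]
grip_width: 0.0857
grip_force: 0.0
```

Request:
carry_out:
  plan:
    - {"translation": [0,0,-0.08],"dr": [0,0,0]}
    - {"translation": [0,0,-0.18],"dr": [0,0,0]}
    - {"translation": [0,0,-0.28],"dr": [0,0,0]}
    - {"translation": [0,0,-0.37],"dr": [0,0,0]}
    - {"translation": [0,0,-0.43],"dr": [0,0,0]}
    - {"translation": [0,0,-0.455],"dr": [0,0,0]}
    - {"translation": [0,0,-0.455],"dr": [0,0,0]}
    - {"translation": [0,0,-0.455],"dr": [0,0,0]}

```text
time: 52.88
tool_pos: [0.5684, -0.0202, 0.0481]
tcp_rot: [0.0, 0.722, 0.692, 0.0]
wrist_force: [-0.6, 0.8, 0.2]
grip_width: 0.0853
grip_force: 0.0
```

Request:
carry_out:
  plan:
    - {"translation": [0,0,0],"dr": [0,0,0]}
    - {"translation": [0,0,0],"dr": [0,0,0]}
    - {"translation": [0,0,0],"dr": [0,0,0]}
    - {"translation": [0,0,0],"dr": [0,0,0]}
    - {"translation": [0,0,0],"dr": [0,0,0]}
    - {"translation": [0,0,0],"dr": [0,0,0]}
    - {"translation": [0,0,0],"dr": [0,0,0]}
    - {"translation": [0,0,0],"dr": [0,0,0]}
  hand: 1

```text
time: 53.55
tool_pos: [0.5688, -0.0191, 0.0483]
tcp_rot: [0.001, 0.722, 0.692, 0.0]
wrist_force: [0.8, -0.0, 2.9]
grip_width: 0.0227
grip_force: 58.9
```

Run:
```python
from heads import *
print(get_state()['tool_pos'],get_state()['grip_width'])
heads((.38,.58,-.48,-.25),.052,.1)
```

```text
[ 0.56876577 -0.0191417   0.04830959] 0.022676907724975482
93 [[0.4665, -0.4357, 0.0541], [0.4883, -0.4144, 0.0761]] [ 0.4774 -0.425   0.0651]
```

Request:
carry_out:
  plan:
    - {"translation": [0,0,0.08],"dr": [0,0,0]}
    - {"translation": [0,0,0.2],"dr": [0,0,0]}
    - {"translation": [0,0,0.34],"dr": [0,0,0]}
    - {"translation": [0,0,0.45],"dr": [0,0,0]}
    - {"translation": [-0.03,-0.06,0.5],"dr": [0,0,0]}
    - {"translation": [-0.06,-0.18,0.5],"dr": [0,0,0]}
    - {"translation": [-0.09,-0.3,0.5],"dr": [0,0,0]}
    - {"translation": [-0.12,-0.42,0.5],"dr": [0,0,0]}
    - {"translation": [-0.15,-0.52,0.5],"dr": [0,0,0]}
    - {"translation": [-0.17,-0.6,0.5],"dr": [0,0,0]}

```text
time: 54.43
tool_pos: [0.524, -0.1705, 0.1712]
tcp_rot: [-0.001, 0.722, 0.692, -0.001]
wrist_force: [0.5, 0.1, -2.4]
grip_width: 0.0228
grip_force: 59.1
```

Request:
carry_out:
  plan:
    - {"translation": [-0.03,-0.1,0],"dr": [0,0,0]}
    - {"translation": [-0.07,-0.22,0],"dr": [0,0,0]}
    - {"translation": [-0.11,-0.35,0],"dr": [0,0,0]}
    - {"translation": [-0.15,-0.48,0],"dr": [0,0,0]}
    - {"translation": [-0.18,-0.59,0],"dr": [0,0,0]}
    - {"translation": [-0.194,-0.65,0],"dr": [0,0,0]}
    - {"translation": [-0.194,-0.663,-0.05],"dr": [0,0,0]}
    - {"translation": [-0.194,-0.663,-0.12],"dr": [0,0,0]}
    - {"translation": [-0.194,-0.663,-0.2],"dr": [0,0,0]}
    - {"translation": [-0.194,-0.663,-0.28],"dr": [0,0,0]}
    - {"translation": [-0.194,-0.663,-0.35],"dr": [0,0,0]}
    - {"translation": [-0.194,-0.663,-0.4],"dr": [0,0,0]}

```text
time: 55.43
tool_pos: [0.476, -0.3324, 0.0689]
tcp_rot: [-0.003, 0.722, 0.692, -0.0]
wrist_force: [-1.0, 0.4, -1.5]
grip_width: 0.0224
grip_force: 59.1
```

Request:
carry_out:
  plan:
    - {"translation": [0,0,-0.03],"dr": [0,0,0]}
    - {"translation": [0,0,-0.06],"dr": [0,0,0]}
    - {"translation": [0,0,-0.09],"dr": [0,0,0]}
    - {"translation": [0,0,-0.11],"dr": [0,0,0]}
    - {"translation": [0,0,-0.12],"dr": [0,0,0]}
    - {"translation": [0,0,-0.12],"dr": [0,0,0]}
    - {"translation": [0,0,-0.12],"dr": [0,0,0]}

```text
time: 56.02
tool_pos: [0.4774, -0.3352, 0.043]
tcp_rot: [0.0, 0.722, 0.692, 0.0]
wrist_force: [0.2, 0.2, -1.4]
grip_width: 0.0225
grip_force: 59.1
```

Request:
carry_out:
  plan:
    - {"translation": [0,0,-0.006],"dr": [0,0,0]}
    - {"translation": [0,0,-0.012],"dr": [0,0,0]}
    - {"translation": [0,0,-0.012],"dr": [0,0,0]}
    - {"translation": [0,0,-0.012],"dr": [0,0,0]}

```text
time: 56.35
tool_pos: [0.4776, -0.3354, 0.0404]
tcp_rot: [0.001, 0.722, 0.692, 0.0]
wrist_force: [0.6, -0.1, 1.0]
grip_width: 0.0224
grip_force: 59.3
```

Request:
carry_out:
  plan:
    - {"translation": [0,0,0],"dr": [0,0,0]}
    - {"translation": [0,0,0],"dr": [0,0,0]}
    - {"translation": [0,0,0],"dr": [0,0,0]}
    - {"translation": [0,0,0],"dr": [0,0,0]}
    - {"translation": [0,0,0],"dr": [0,0,0]}
    - {"translation": [0,0,0],"dr": [0,0,0]}
  hand: -1

```text
time: 56.85
tool_pos: [0.4771, -0.3349, 0.0395]
tcp_rot: [-0.0, 0.722, 0.692, -0.0]
wrist_force: [-0.2, -0.8, 0.8]
grip_width: 0.0854
grip_force: 0.0
```

Request:
carry_out:
  plan:
    - {"translation": [0,0,0.08],"dr": [0,0,0]}
    - {"translation": [0,0,0.2],"dr": [0,0,0]}
    - {"translation": [0,0,0.34],"dr": [0,0,0]}
    - {"translation": [0,0,0.48],"dr": [0,0,0]}
    - {"translation": [0,0,0.62],"dr": [0,0,0]}
    - {"translation": [0,0,0.76],"dr": [0,0,0]}
    - {"translation": [0,0,0.9],"dr": [0,0,0]}
    - {"translation": [0,0,1],"dr": [0,0,0]}
    - {"translation": [0,0,1],"dr": [0,0,0]}

```text
time: 57.6
tool_pos: [0.4793, -0.3367, 0.2979]
tcp_rot: [0.006, 0.722, 0.692, 0.001]
wrist_force: [0.7, -0.6, 0.6]
grip_width: 0.0853
grip_force: 0.0
```

Request:
carry_out:
  plan:
    - {"translation": [0,0.06,0.08],"dr": [0,0,0]}
    - {"translation": [0,0.18,0.16],"dr": [0,0,0]}
    - {"translation": [0.05,0.32,0.2],"dr": [0,0,0]}
    - {"translation": [0.1,0.47,0.2],"dr": [0,0,0]}
    - {"translation": [0.17,0.62,0.2],"dr": [0,0,0]}
    - {"translation": [0.24,0.77,0.2],"dr": [0,0,0]}
    - {"translation": [0.32,0.9,0.2],"dr": [0,0,0]}
    - {"translation": [0.4,1,0.2],"dr": [0,0,0]}
    - {"translation": [0.4,1,0.2],"dr": [0,0,0]}
    - {"translation": [0.4,1,0.2],"dr": [0,0,0]}

```text
time: 58.43
tool_pos: [0.5774, -0.0834, 0.3383]
tcp_rot: [-0.001, 0.721, 0.693, -0.001]
wrist_force: [0.2, -1.0, 0.5]
grip_width: 0.0857
grip_force: 0.0
```

Run:
```python
from heads import *
print(get_state()['tool_pos'])
heads((.38,.58,-.48,-.25),.052,.1)
W=grab('side')[2]
with np.errstate(invalid='ignore'): m=(W[...,2]>.255)&(W[...,2]<.29)&(W[...,0]>.64)&(W[...,0]<.73)
for y in(-.11,-.066,-.015):
    q=W[m&(abs(W[...,1]-y)<.01)]; print(y,len(q),(q.mean(0),np.percentile(q,[3,97],axis=0).round(4).tolist()) if len(q)>5 else 0)
```

```text
[ 0.57738168 -0.08340804  0.33828978]
95 [[0.4663, -0.442, 0.0529], [0.4888, -0.4206, 0.0763]] [ 0.4776 -0.4313  0.0646]
90 [[0.46, -0.3774, 0.0526], [0.4822, -0.3565, 0.0761]] [ 0.4711 -0.3669  0.0643]
-0.11 14 (array([ 0.68566585, -0.11050493,  0.27442488]), [[0.683, -0.1188, 0.2683], [0.6905, -0.1011, 0.2787]])
-0.066 13 (array([ 0.68830195, -0.0669117 ,  0.27394576]), [[0.6831, -0.0754, 0.2688], [0.6943, -0.0568, 0.2779]])
-0.015 27 (array([ 0.69135279, -0.01218253,  0.26913053]), [[0.6876, -0.0231, 0.2571], [0.6968, -0.0054, 0.2779]])
```

Run:
```python
from h import *
p,d,W=grab('top','t6'); c=cv2.resize(p[150:255,410:520],None,fx=5,fy=5,interpolation=cv2.INTER_CUBIC); cv2.imwrite('pics/t6c.png',np.clip(c[:,:,::-1]*1.6,0,255).astype('uint8'))
```

```text
(no output)
```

View pics/t6c.png

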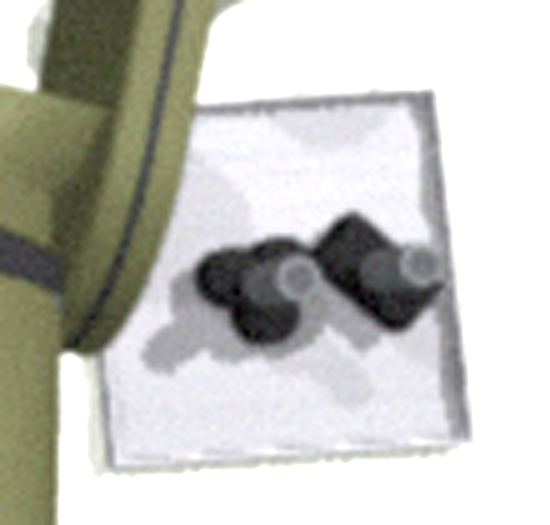

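A knock moved the lobed head to crop (270,285), touching the oblong one at (390,270). Both still stand stem up on the tray floor, so I'll go on to close the cover.

Request:
carry_out:
  plan:
    - {"translation": [0.08,0.02,0],"dr": [0,0,0]}
    - {"translation": [0.2,0.04,0],"dr": [0,0,0]}
    - {"translation": [0.32,0.056,0],"dr": [0,0,0]}
    - {"translation": [0.42,0.056,0],"dr": [0,0,0]}
    - {"translation": [0.46,0.056,0],"dr": [0,0,0]}
    - {"translation": [0.46,0.056,-0.04],"dr": [0,0,0]}
    - {"translation": [0.46,0.056,-0.1],"dr": [0,0,0]}
    - {"translation": [0.46,0.056,-0.17],"dr": [0,0,0]}
    - {"translation": [0.46,0.056,-0.24],"dr": [0,0,0]}
    - {"translation": [0.46,0.056,-0.3],"dr": [0,0,0]}
    - {"translation": [0.46,0.056,-0.34],"dr": [0,0,0]}
    - {"translation": [0.46,0.056,-0.36],"dr": [0,0,0]}

```text
time: 59.58
tool_pos: [0.6903, -0.071, 0.2467]
tcp_rot: [-0.002, 0.722, 0.692, -0.001]
wrist_force: [-0.4, 0.3, 1.0]
grip_width: 0.0857
grip_force: 0.0
```

Request:
carry_out:
  plan:
    - {"translation": [0,0,0],"dr": [0,0,0]}
    - {"translation": [0,0,0],"dr": [0,0,0]}
    - {"translation": [0,0,0],"dr": [0,0,0]}
    - {"translation": [0,0,0],"dr": [0,0,0]}
    - {"translation": [0,0,0],"dr": [0,0,0]}
    - {"translation": [0,0,0],"dr": [0,0,0]}
  hand: 0.5

```text
time: 60.08
tool_pos: [0.6925, -0.0709, 0.2504]
tcp_rot: [0.001, 0.722, 0.692, 0.0]
wrist_force: [-0.7, -0.4, -1.3]
grip_width: 0.0212
grip_force: 0.0
```

```bash
python3 arc.py 100.6 28.6 5
```

```text
[-0.019,0.001,0.003] [-0.037,0.002,0.006] [-0.056,0.002,0.009] [-0.075,0.003,0.011] [-0.094,0.004,0.013] [-0.113,0.005,0.014] [-0.131,0.006,0.015] [-0.150,0.007,0.015] [-0.169,0.007,0.015] [-0.188,0.008,0.015] [-0.207,0.009,0.014] [-0.226,0.010,0.013]
[-0.019,0.001,-0.001] [-0.038,0.002,-0.003] [-0.056,0.002,-0.006] [-0.075,0.003,-0.008] [-0.094,0.004,-0.011] [-0.112,0.005,-0.015] [-0.131,0.006,-0.018] [-0.149,0.007,-0.023] [-0.168,0.007,-0.027] [-0.186,0.008,-0.032] [-0.204,0.009,-0.038] [-0.222,0.010,-0.043]
[-0.018,0.001,-0.006] [-0.036,0.002,-0.013] [-0.053,0.002,-0.019] [-0.071,0.003,-0.027] [-0.088,0.004,-0.034] [-0.105,0.005,-0.042] [-0.122,0.005,-0.050] [-0.139,0.006,-0.059] [-0.156,0.007,-0.068] [-0.172,0.008,-0.077] [-0.188,0.008,-0.087] [-0.204,0.009,-0.097]
[-0.016,0.001,-0.010] [-0.031,0.001,-0.021] [-0.047,0.002,-0.032] [-0.062,0.003,-0.043] [-0.077,0.003,-0.055] [-0.092,0.004,-0.067] [-0.106,0.005,-0.079] [-0.120,0.005,-0.092] [-0.134,0.006,-0.105] [-0.148,0.006,-0.118] [-0.161,0.007,-0.131] [-0.174,0.008,-0.145]
[-0.013,0.001,-0.014] [-0.025,0.001,-0.028] [-0.037,0.002,-0.043] [-0.049,0.002,-0.057] [-0.061,0.003,-0.072] [-0.072,0.003,-0.088] [-0.083,0.004,-0.103] [-0.093,0.004,-0.119] [-0.104,0.005,-0.135] [-0.114,0.005,-0.151] [-0.123,0.005,-0.167] [-0.132,0.006,-0.184]
```

Request:
carry_out:
  plan:
    - {"translation": [-0.019,0.001,0.003],"dr": [0,0,0]}
    - {"translation": [-0.037,0.002,0.006],"dr": [0,0,0]}
    - {"translation": [-0.056,0.002,0.009],"dr": [0,0,0]}
    - {"translation": [-0.075,0.003,0.011],"dr": [0,0,0]}
    - {"translation": [-0.094,0.004,0.013],"dr": [0,0,0]}
    - {"translation": [-0.113,0.005,0.014],"dr": [0,0,0]}
    - {"translation": [-0.131,0.006,0.015],"dr": [0,0,0]}
    - {"translation": [-0.15,0.007,0.015],"dr": [0,0,0]}
    - {"translation": [-0.169,0.007,0.015],"dr": [0,0,0]}
    - {"translation": [-0.188,0.008,0.015],"dr": [0,0,0]}
    - {"translation": [-0.207,0.009,0.014],"dr": [0,0,0]}
    - {"translation": [-0.226,0.01,0.013],"dr": [0,0,0]}

```text
time: 61.08
tool_pos: [0.635, -0.0684, 0.2527]
tcp_rot: [-0.0, 0.722, 0.692, -0.0]
wrist_force: [2.2, -0.8, 1.4]
grip_width: 0.0214
grip_force: 1.0
```

Request:
carry_out:
  plan:
    - {"translation": [-0.019,0.001,-0.001],"dr": [0,0,0]}
    - {"translation": [-0.038,0.002,-0.003],"dr": [0,0,0]}
    - {"translation": [-0.056,0.002,-0.006],"dr": [0,0,0]}
    - {"translation": [-0.075,0.003,-0.008],"dr": [0,0,0]}
    - {"translation": [-0.094,0.004,-0.011],"dr": [0,0,0]}
    - {"translation": [-0.112,0.005,-0.015],"dr": [0,0,0]}
    - {"translation": [-0.131,0.006,-0.018],"dr": [0,0,0]}
    - {"translation": [-0.149,0.007,-0.023],"dr": [0,0,0]}
    - {"translation": [-0.168,0.007,-0.027],"dr": [0,0,0]}
    - {"translation": [-0.186,0.008,-0.032],"dr": [0,0,0]}
    - {"translation": [-0.204,0.009,-0.038],"dr": [0,0,0]}
    - {"translation": [-0.222,0.01,-0.043],"dr": [0,0,0]}

```text
time: 62.08
tool_pos: [0.5796, -0.0659, 0.2418]
tcp_rot: [-0.0, 0.722, 0.692, -0.0]
wrist_force: [2.1, 0.4, 0.6]
grip_width: 0.0212
grip_force: 0.8
```

Request:
carry_out:
  plan:
    - {"translation": [-0.018,0.001,-0.006],"dr": [0,0,0]}
    - {"translation": [-0.036,0.002,-0.013],"dr": [0,0,0]}
    - {"translation": [-0.053,0.002,-0.019],"dr": [0,0,0]}
    - {"translation": [-0.071,0.003,-0.027],"dr": [0,0,0]}
    - {"translation": [-0.088,0.004,-0.034],"dr": [0,0,0]}
    - {"translation": [-0.105,0.005,-0.042],"dr": [0,0,0]}
    - {"translation": [-0.122,0.005,-0.05],"dr": [0,0,0]}
    - {"translation": [-0.139,0.006,-0.059],"dr": [0,0,0]}
    - {"translation": [-0.156,0.007,-0.068],"dr": [0,0,0]}
    - {"translation": [-0.172,0.008,-0.077],"dr": [0,0,0]}
    - {"translation": [-0.188,0.008,-0.087],"dr": [0,0,0]}
    - {"translation": [-0.204,0.009,-0.097],"dr": [0,0,0]}

```text
time: 63.08
tool_pos: [0.5287, -0.0636, 0.2175]
tcp_rot: [-0.0, 0.722, 0.692, -0.0]
wrist_force: [2.0, 0.1, 0.3]
grip_width: 0.0215
grip_force: 0.6
```

Request:
carry_out:
  plan:
    - {"translation": [0,0,0],"dr": [0,0,0]}
    - {"translation": [0,0,0],"dr": [0,0,0]}
    - {"translation": [0,0,0],"dr": [0,0,0]}
    - {"translation": [0,0,0],"dr": [0,0,0]}
    - {"translation": [0,0,0],"dr": [0,0,0]}
  hand: 1

```text
time: 63.5
tool_pos: [0.5285, -0.0635, 0.217]
tcp_rot: [-0.001, 0.722, 0.692, -0.001]
wrist_force: [-0.5, 0.5, -3.5]
grip_width: 0.0099
grip_force: 58.3
```

Request:
carry_out:
  plan:
    - {"translation": [-0.016,0.001,-0.01],"dr": [0,0,0]}
    - {"translation": [-0.031,0.001,-0.021],"dr": [0,0,0]}
    - {"translation": [-0.047,0.002,-0.032],"dr": [0,0,0]}
    - {"translation": [-0.062,0.003,-0.043],"dr": [0,0,0]}
    - {"translation": [-0.077,0.003,-0.055],"dr": [0,0,0]}
    - {"translation": [-0.092,0.004,-0.067],"dr": [0,0,0]}
    - {"translation": [-0.106,0.005,-0.079],"dr": [0,0,0]}
    - {"translation": [-0.12,0.005,-0.092],"dr": [0,0,0]}
    - {"translation": [-0.134,0.006,-0.105],"dr": [0,0,0]}
    - {"translation": [-0.148,0.006,-0.118],"dr": [0,0,0]}
    - {"translation": [-0.161,0.007,-0.131],"dr": [0,0,0]}
    - {"translation": [-0.174,0.008,-0.145],"dr": [0,0,0]}

```text
time: 64.5
tool_pos: [0.4865, -0.0617, 0.1825]
tcp_rot: [0.001, 0.722, 0.692, 0.001]
wrist_force: [3.6, 0.1, 0.4]
grip_width: 0.0097
grip_force: 58.6
```

Request:
carry_out:
  plan:
    - {"translation": [-0.013,0.001,-0.014],"dr": [0,0,0]}
    - {"translation": [-0.025,0.001,-0.028],"dr": [0,0,0]}
    - {"translation": [-0.037,0.002,-0.043],"dr": [0,0,0]}
    - {"translation": [-0.049,0.002,-0.057],"dr": [0,0,0]}
    - {"translation": [-0.061,0.003,-0.072],"dr": [0,0,0]}
    - {"translation": [-0.072,0.003,-0.088],"dr": [0,0,0]}
    - {"translation": [-0.083,0.004,-0.103],"dr": [0,0,0]}
    - {"translation": [-0.093,0.004,-0.119],"dr": [0,0,0]}
    - {"translation": [-0.104,0.005,-0.135],"dr": [0,0,0]}
    - {"translation": [-0.114,0.005,-0.151],"dr": [0,0,0]}
    - {"translation": [-0.123,0.005,-0.167],"dr": [0,0,0]}
    - {"translation": [-0.132,0.006,-0.184],"dr": [0,0,0]}

```text
time: 65.5
tool_pos: [0.4524, -0.0602, 0.1353]
tcp_rot: [0.0, 0.722, 0.692, -0.0]
wrist_force: [3.4, 0.1, 0.3]
grip_width: 0.0101
grip_force: 58.8
```

Request:
carry_out:
  plan:
    - {"translation": [-0.007,0,-0.014],"dr": [0,0,0]}
    - {"translation": [-0.014,0,-0.028],"dr": [0,0,0]}
    - {"translation": [-0.02,0.001,-0.042],"dr": [0,0,0]}
    - {"translation": [-0.027,0.001,-0.056],"dr": [0,0,0]}
    - {"translation": [-0.033,0.001,-0.07],"dr": [0,0,0]}
    - {"translation": [-0.039,0.002,-0.084],"dr": [0,0,0]}
    - {"translation": [-0.045,0.002,-0.098],"dr": [0,0,0]}
    - {"translation": [-0.05,0.002,-0.112],"dr": [0,0,0]}
    - {"translation": [-0.056,0.002,-0.126],"dr": [0,0,0]}
    - {"translation": [-0.061,0.003,-0.14],"dr": [0,0,0]}
    - {"translation": [-0.066,0.003,-0.154],"dr": [0,0,0]}
    - {"translation": [-0.071,0.003,-0.168],"dr": [0,0,0]}

```text
time: 66.5
tool_pos: [0.4352, -0.0595, 0.0935]
tcp_rot: [0.001, 0.722, 0.692, 0.0]
wrist_force: [7.1, -0.2, 0.5]
grip_width: 0.0099
grip_force: 58.9
```

Request:
carry_out:
  plan:
    - {"translation": [-0.004,0,-0.014],"dr": [0,0,0]}
    - {"translation": [-0.008,0,-0.028],"dr": [0,0,0]}
    - {"translation": [-0.012,0,-0.042],"dr": [0,0,0]}
    - {"translation": [-0.015,0.001,-0.056],"dr": [0,0,0]}
    - {"translation": [-0.018,0.001,-0.07],"dr": [0,0,0]}
    - {"translation": [-0.021,0.001,-0.084],"dr": [0,0,0]}
    - {"translation": [-0.024,0.001,-0.098],"dr": [0,0,0]}
    - {"translation": [-0.027,0.001,-0.112],"dr": [0,0,0]}
    - {"translation": [-0.029,0.001,-0.126],"dr": [0,0,0]}
    - {"translation": [-0.031,0.001,-0.14],"dr": [0,0,0]}
    - {"translation": [-0.033,0.001,-0.152],"dr": [0,0,0]}
    - {"translation": [-0.034,0.001,-0.16],"dr": [0,0,0]}

```text
time: 67.5
tool_pos: [0.427, -0.0592, 0.0536]
tcp_rot: [0.001, 0.722, 0.692, 0.001]
wrist_force: [5.1, 0.5, 15.2]
grip_width: 0.0098
grip_force: 60.6
```

Request:
carry_out:
  plan:
    - {"translation": [0,0,-0.005],"dr": [0,0,0]}
    - {"translation": [0,0,-0.01],"dr": [0,0,0]}
    - {"translation": [0,0,-0.01],"dr": [0,0,0]}
    - {"translation": [0,0,-0.01],"dr": [0,0,0]}

```text
time: 67.83
tool_pos: [0.427, -0.0592, 0.0535]
tcp_rot: [-0.0, 0.722, 0.692, -0.0]
wrist_force: [-2.3, 2.4, 19.0]
grip_width: 0.0098
grip_force: 60.2
```

```bash
python3 cov.py
```

```text
[ 0.42704592 -0.05919222  0.05352392] [-2.34888737  2.44532127 19.00128926] [ 0.31167659  0.34742523 -0.02376593]
top 5515 [ 0.00028894 -0.00015562  0.09086502] [0.09101527033593765, 0.09103838529329118, 0.0910615002506447]
side 1339 [-0.0009894  -0.00220462  0.09412981] [0.0937932547787669, 0.09371410264255584, 0.09363495050634475]
```

Request:
carry_out:
  plan:
    - {"translation": [0,0,0.006],"dr": [0,0,0]}
    - {"translation": [0,0,0.006],"dr": [0,0,0]}

```text
time: 68.1
tool_pos: [0.427, -0.0592, 0.0537]
tcp_rot: [0.0, 0.722, 0.692, 0.0]
wrist_force: [2.2, 1.1, 9.0]
grip_width: 0.0098
grip_force: 59.5
```

Request:
carry_out:
  plan:
    - {"translation": [0,0,0],"dr": [0,0,0]}
    - {"translation": [0,0,0],"dr": [0,0,0]}
    - {"translation": [0,0,0],"dr": [0,0,0]}
    - {"translation": [0,0,0],"dr": [0,0,0]}
    - {"translation": [0,0,0],"dr": [0,0,0]}
  hand: 0.5

```text
time: 68.52
tool_pos: [0.4252, -0.0589, 0.0515]
tcp_rot: [-0.001, 0.722, 0.692, -0.001]
wrist_force: [-0.1, -0.9, 0.0]
grip_width: 0.0214
grip_force: 0.0
```

Request:
carry_out:
  plan:
    - {"translation": [0,0,0.04],"dr": [0,0,0]}
    - {"translation": [0,0,0.1],"dr": [0,0,0]}
    - {"translation": [0,0,0.18],"dr": [0,0,0]}
    - {"translation": [0,0,0.28],"dr": [0,0,0]}
    - {"translation": [0,0,0.4],"dr": [0,0,0]}
    - {"translation": [0,0,0.52],"dr": [0,0,0]}
    - {"translation": [0,0,0.6],"dr": [0,0,0]}
    - {"translation": [0,0,0.6],"dr": [0,0,0]}
    - {"translation": [0,0,0.6],"dr": [0,0,0]}

```text
time: 69.27
tool_pos: [0.4271, -0.0594, 0.2046]
tcp_rot: [0.001, 0.722, 0.692, 0.001]
wrist_force: [-0.6, -0.2, 0.1]
grip_width: 0.0213
grip_force: 0.0
```

```bash
python3 cov.py
python3 - <<'E'
from heads import *
heads((.38,.58,-.48,-.25),.052,.1)
p,d,W=grab('top','t7')
W0=np.load('top0.npz')['W']
for nm,u,v in[('jar',248,158),('spray',207,97),('cup',452,150)]: print(nm,W0[v,u],W[v,u])
p,d,W=grab('side','s7'); c=cv2.resize(p[110:310,180:440],None,fx=3,fy=3,interpolation=cv2.INTER_CUBIC); cv2.imwrite('pics/s7c.png',np.clip(c[:,:,::-1]*1.6,0,255).astype('uint8'))
E
```

```text
[ 0.42707064 -0.05935288  0.20455645] [-0.58227465 -0.22390377  0.0693862 ] [0.00543682 0.03365195 0.00479717]
top 4986 [-0.00046018 -0.00094379  0.09125828] [0.09109644536440885, 0.09105963127198688, 0.09102281717956491]
side 1447 [-0.00327045 -0.00193423  0.09536871] [0.0939082618944162, 0.09364662581887134, 0.09338498974332647]
94 [[0.4665, -0.4425, 0.0546], [0.4889, -0.4209, 0.0765]] [ 0.4777 -0.4317  0.0656]
90 [[0.46, -0.3778, 0.0539], [0.4823, -0.3565, 0.0759]] [ 0.4711 -0.3672  0.0649]
jar [0.60448351 0.20339211 0.08133485] [0.6042432  0.20315457 0.08247113]
spray [0.74137097 0.28767359 0.15376063] [0.74019264 0.28668915 0.15678974]
cup [ 0.62394533 -0.3410606   0.04385193] [ 0.62413774 -0.34137224  0.04299073]
```

View pics/s7c.png

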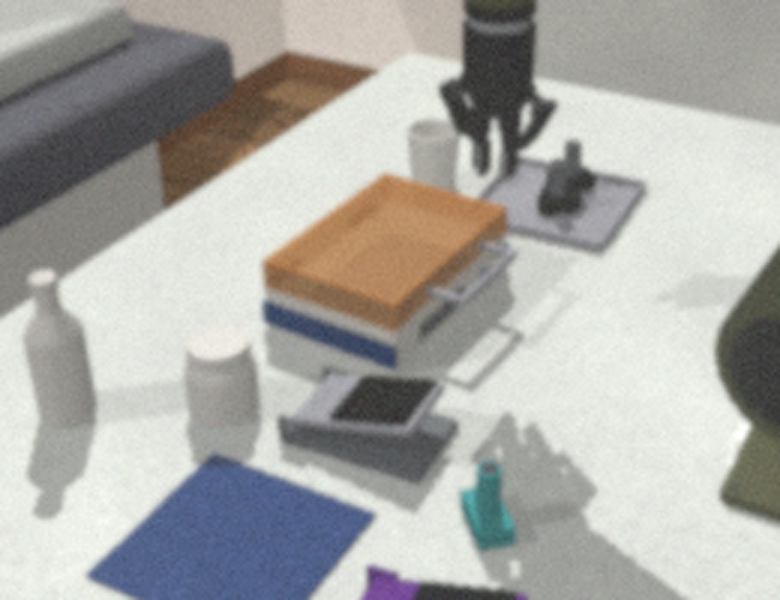

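The cover is shut, the pedal is up, both heads stand in the tray (around (565,185)), and the bottle, jar and cup have not moved.

```bash
python3 -c "
from station import hand_in
print(hand_in())"
```

```text
the job is handed in; nothing more can be done
None
```

The job is done and handed in: both heads present (lobed and oblong) were disinfected and now stand stem up on the tray floor, touching after a knock moved the lobed one about 3 cm, the cover is shut again, and the bottle, jar and cup were not moved.

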